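# Load a hand-cranked marking table with tins

## Robot

A 7-joint arm with a two-finger parallel gripper is mounted at the origin on the work surface. World frame = base frame: x ahead of the robot, y to its left, z up, the work surface at z = 0. Lengths are in m, angles in rad, forces in N, time in s.
With the tool pointing down it reaches from about 0.425 to 0.875 m from the base axis. Payload 8.4 kg.
Tool frame: the origin (TCP) lies on the mounting face of the last link; the fingertips stand 173 mm ahead of it and the grasp point (between the pads) lies 155 mm ahead of it; z points along the fingers, y is the line along which they close (so a half turn about z gives the same grasp; the last joint's range is limited). The gripper opens to 85 mm and grips with 20 to 120 N. Pads are 22 mm wide; open, the fingers measure 114 mm over their backs; the gripper's body (76 mm by 85 mm) begins 54 mm behind the grasp point. The pads swing forward as they close: fully open they stand 13 mm farther back than shut.
Start: joints at [-1.397, 0.333, 0.04, 1.465, -0.013, 1.343, -0.059], TCP at [0.175, 0.626, 0.405] pointing down, gripper open.
Joint ranges: [-2.58, 2.58], [-0.38, 2.09], [-1.3, 1.39], [0.25, 2.4], [-1.5, 4.64], [0.08, 2.09], [-2.65, 2.65]. Speed limits (rad/s): [2.22, 2.22, 2.79, 2.79, 3.14, 3.14, 3.14].

## Interface

Orientations are given as [roll, pitch, yaw] about the fixed x, y, z axes, in that order (R = Rz(yaw) Ry(pitch) Rx(roll)).
In Python, from rig import bot gives the robot as it stands.
- The arm moves only by the shell command python3 -m creep 'ROWS' [FORCE]. ROWS is JSON, one flat list of numbers, 7 for each row, row after row: the opening, from -1 (shut) to 1 (fully open), then the shift along the tool's x, y, z normalised to -1 to 1, where 1 is 0.75 m, then the turn, a rotation vector about the tool's x, y, z normalised to -1 to 1, where 1 is 360 degrees. A call has exactly 8 rows; each row shifts and turns the commanded pose from where the row before left it, along the tool's axes as they then stand; what a row does not reach is not made up. A row lasts 1/8 s, in which the tool goes at most 62.5 mm and 10.7 degrees, less where a joint would pass 70% of its speed; a pose out of reach is approached as far as the arm can. A call with a number of a shift or a turn outside -1 to 1 is refused whole. A call with a gripper value outside its range is refused whole. The fingers move at their own pace and stop on an object; FORCE is the grip in N (left out, the last holds). Time passes only in rows, so rows that do not move let the fingers close, or fill a call up. It gives the time, the measured TCP pose, the force, the opening and the grip force at its end, in the units of the state.
- bot.observe(): the state, without advancing time (a new reading comes with each control period).
- bot.capture(name): name is "scene" or "top" or "wrist"; returns a dict with "pixels" (384x512x3 uint8, red, green, blue), "fovy" (degrees; the focal length in pixels is half the picture's height over the tangent of half this angle, whatever the lens; pixels are square), "cx", "cy" (the principal point, pixels), "R" (3x3) and "t" (3): a world point X has camera coordinates R X + t. Camera axes: x right, y down, z forward; pixel columns grow to the right and rows downward; lengths in m; the calibration is good to about 2 mm. A picture is of the moment at which its call begins. There is no depth.
- bot.finish_job(): hands the job in; it is judged then, once.
The state is a dict: "clock": time; "joints": joint angles; "dq": joint speeds; "tau": joint torques, N m; "position": TCP position; "orientation": TCP orientation; "force": force on the tool from outside, world axes, zero at the start; "ft_torque": the same for the moment, N m; "finger_gap": opening from 0.0 (shut) to 1.0 (fully open); "grip_force": force on a finger pad.
Only numpy, scipy, OpenCV 4.12 (cv2) and the standard library are available. Lean on these libraries where they do the work, as an engineer would, in place of code of your own. Each camera call takes 0.05 s, during which the arm holds its last target. There are 200 camera calls.

## Task

Load the marking table with the tins that are on the counter, in the order large, medium, small, each in the nest of its own size, laid in while that nest stands at the loading mark and pushed flush against both its stop bars. The large nest is at the mark now; two full clockwise turns of the handwheel bring up the next nest (turn on past the nest of a tin that is missing), and finish with the handwheel exactly six full turns clockwise from the start, every tin still flush in its nest. Leave the other things on the counter alone.

Things in the scene. Friction and masses are not known exactly. Their poses are not given: they have to be found in the camera images.
- tin_large: the large tin: a plain closed aluminium tin, 56 mm (its x) by 80 mm (its y) by 30 mm high (its z), about 0.18 kg, the same turned half round. Origin: centre of its underside. Lies on the counter right of the indexing table; absent in some starts
- tin_medium: the medium tin: a plain closed aluminium tin, 46 mm (its x) by 66 mm (its y) by 27 mm high (its z), about 0.13 kg, the same turned half round. Origin: centre of its underside. Lies on the counter right of the indexing table; absent in some starts
- tin_small: the small tin: a plain closed aluminium tin, 36 mm (its x) by 52 mm (its y) by 24 mm high (its z), about 0.08 kg, the same turned half round. Origin: centre of its underside. Lies on the counter right of the indexing table; absent in some starts
- nest_large: the large tin's nest, an L of two aluminium stop bars 6 mm high, 8 mm thick, turning with the table. Origin: on the disc's face, where the tin's underside centre is when flush, tin's long side along y. Long side's bar: face at x = +28 mm, 56 mm long; x points to the disc's centre. Short side's bar: face at y = +40 mm, 39 mm long. At the loading mark at the start
- nest_medium: the medium tin's nest, an L of two aluminium stop bars 6 mm high, 8 mm thick, turning with the table. Origin: on the disc's face, where the tin's underside centre is when flush, tin's long side along y. Long side's bar: face at x = +23 mm, 46 mm long; x points to the disc's centre. Short side's bar: face at y = +33 mm, 32 mm long. At the loading mark after two turns
- nest_small: the small tin's nest, an L of two aluminium stop bars 6 mm high, 8 mm thick, turning with the table. Origin: on the disc's face, where the tin's underside centre is when flush, tin's long side along y. Long side's bar: face at x = +18 mm, 36 mm long; x points to the disc's centre. Short side's bar: face at y = +26 mm, 25 mm long. At the loading mark after four turns
- turntable: the turntable: flat dark steel disc, 284 mm across, 14 mm thick, on a grey foot. Origin: centre of its underside, 36 mm above the counter; the face is 50 mm above the counter. Each nest's long bar has its face 42 mm from the disc's axis; nests stand 120 degrees apart
- crank (a joint): the handwheel's angle, rad, counted through all turns: 0 at the start, grows clockwise seen from above, so one full turn is 6.283. Six turns of the handwheel turn the table once round, anticlockwise seen from above (two turns move it one nest). Self-holding: it stays where it is left, and takes about 5 N at the knob to turn
- crank_hub (a point): on the handwheel's upright axis, at the top of its hub, 80 mm above the counter. The handwheel: black, 124 mm across, lies flat, top 78 mm up, on a grey pillar left of the turntable. A fixed aluminium pointer stands outside its rim on the robot's side; the knob is at the pointer at the start and after every full turn
- crank_knob (a point): the handwheel's knob, at mid-height on its own axis, 100 mm above the counter: an upright black cylinder, 22 mm across, from 79 to 121 mm above the counter, 48 mm from the handwheel's axis. It spins freely on its pin, so a gripper that pinches it from above can carry it round without turning itself
- loading_mark (a point): small square aluminium plate, 30 mm, on the counter just outside the disc's rim, on the side towards the robot: marks the loading position. The nest nearest to it is the one being loaded; the disc's centre is 166 mm from it, directly beyond it
- indexer: the grey machine, fixed to the counter, that carries the turntable and the handwheel. Origin: on the counter under the disc's centre; x points away from the loading mark, y towards the handwheel; a nest at the loading mark has its axes parallel to these
- jar: bystander: glass jar with steel lid, 68 mm across, 85 mm high; origin under its centre
- label_roll: bystander: roll of paper labels, 80 mm across, 35 mm high; origin under its centre
- phone: bystander: phone lying flat, 72 x 150 x 9 mm; origin under its centre
- marker: bystander: white marker pen lying, 16 mm thick
- mug: bystander: white mug, 80 mm across, 90 mm high
- cleaner: bystander: white bottle, 60 mm across, 160 mm high

How it is judged:
By the outcome, as a careful person would: the job done as asked, in the order asked, and still so for the second after the job is handed in, with the robot touching nothing.
Of tin_large, tin_medium, tin_small only 2 to 3 are there at a start; the rules pass over those that are not, and their reading is None.
At some moment in a run one of tin_large, tin_medium, tin_small may be knocked a few centimetres aside while the robot is not near it.
Once in a run the grip may slacken for a moment while it holds something.
It also fails if it takes over 210 s, if anything falls off the work surface, if the arm or the gripper's body presses on something with over 40 N, if the wrist force passes 120 N, or if a joint passes its speed limit or range.

## Working session

There is one attempt and no reset: what is moved stays moved. The work goes in short steps, Python scripts to look and compute and a shell command to move; the robot and the scene stay as the last step left them, time stands still between calls to the robot, and variables do not carry over. Pictures are saved under pics/ and viewed, at most 14 in all, crops included, and the job is handed in when it is done.

```bash
ls; mkdir -p pics
python3 - <<'E'
from rig import bot
import cv2,numpy as np
s=bot.observe()
for k in s: print(k,s[k])
for n in("scene","top"):
    c=bot.capture(n); cv2.imwrite(f"pics/{n}0.png",c["pixels"][...,::-1]); print(n,c["fovy"],c["cx"],c["cy"],np.round(c["R"],3).tolist(),np.round(c["t"],3).tolist())
E
```

```text
pics
clock 0.0
joints [-1.39721414  0.33389832  0.039855    1.46628438 -0.01344129  1.34325626
 -0.05849009]
dq [-1.11524683e-03 -3.05720202e-04 -1.01177870e-03  1.96661985e-03
 -5.03547910e-05 -3.91424236e-04 -7.48843188e-04]
tau [ 8.63610444e-05 -6.58548689e+01  1.36543963e+00 -4.05557907e+01
  1.67778757e-02  1.24652975e-02  3.03997024e-05]
position [0.17506262 0.62580107 0.40382247]
orientation [-3.14001301e+00  6.09735490e-05  2.86881145e+00]
force [-0.29878366  0.59380567 -0.01397627]
ft_torque [0.00187948 0.01636878 0.0119809 ]
grip_force 0.0
finger_gap 1.0008501632085671
scene 44.918213885742595 253.27113037868068 186.0200058265916 [[-0.282, 0.959, -0.021], [0.655, 0.177, -0.735], [-0.701, -0.222, -0.678]] [0.094, -0.266, 1.664]
top 42.547497510169016 255.45610122028947 199.62492988756009 [[-0.002, -1.0, -0.01], [-0.997, 0.003, -0.073], [0.073, 0.01, -0.997]] [0.054, 0.477, 1.428]
```

View pics/top0.png

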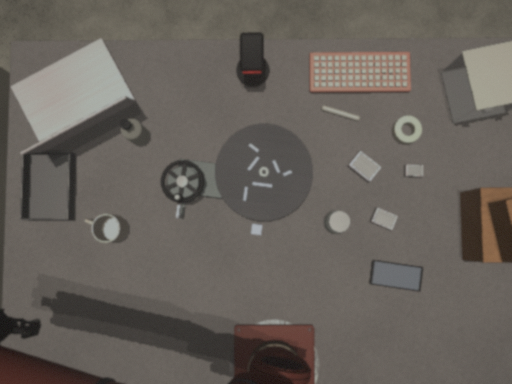

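View pics/scene0.png

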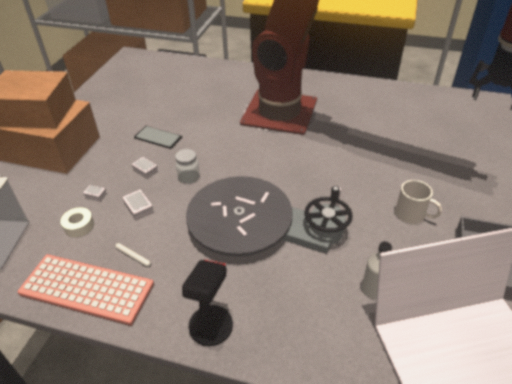

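The top view shows the disc at (264,172), handwheel at (182,181) with its knob at (178,197), and the loading mark at (257,229). All three tins are there: large (365,166), medium (385,218) and small (414,171). The jar at (339,222) and the phone and roll are nearby. The scene view agrees.

```bash
cat > h.py <<'E'
from rig import bot
import cv2,numpy as np
from scipy.spatial.transform import Rotation as Ro
def cam(n):
    c=bot.capture(n); c["f"]=192/np.tan(np.radians(c["fovy"]/2)); c["R"]=np.array(c["R"]); c["t"]=np.array(c["t"]); return c
def cast(c,p,z):
    p=np.atleast_2d(p).astype(float)
    d=np.c_[(p[:,0]-c["cx"])/c["f"],(p[:,1]-c["cy"])/c["f"],np.ones(len(p))]@c["R"]
    o=-c["R"].T@c["t"]; return o+d*((z-o[2])/d[:,2])[:,None]
def proj(c,X):
    q=np.atleast_2d(X)@c["R"].T+c["t"]; return q[:,:2]/q[:,2:]*c["f"]+[c["cx"],c["cy"]]
def rect(w):
    r=cv2.minAreaRect((w[:,:2]*1000).astype(np.float32)); b=cv2.boxPoints(r)
    e=[b[1]-b[0],b[2]-b[1]]; e=max(e,key=np.linalg.norm); a=np.degrees(np.arctan2(e[1],e[0]))%180
    return np.round(r[0],1),np.round(sorted(r[1]),1),round(float(a),1)   # centre mm, sides mm, yaw of long side deg
def blobs(c,mask,z,lo=20,hi=100000):
    o=[]
    for k in cv2.findContours(mask.astype(np.uint8),cv2.RETR_EXTERNAL,cv2.CHAIN_APPROX_NONE)[0]:
        if lo<cv2.contourArea(k)<hi: k=k[:,0]; o.append((k.mean(0).round(0),)+rect(cast(c,k,z)))
    return o
def plan(goal,yaw,rows=1,tip=None):
    """remaining shift (tool axes, units of 0.75 m) and turn about tool z (units of 360) to grasp-point goal (m), tool-y world yaw (deg)"""
    s=bot.observe(); R=Ro.from_euler("xyz",s["orientation"]).as_matrix(); g=np.array(s["position"])+R[:,2]*.155
    d=R.T@(np.array(goal)-g)/.75; ty=np.degrees(np.arctan2(R[1,1],R[0,1])); dy=((yaw-ty+90)%180-90)
    return g.round(4),"tooly %.1f"%ty,"shift",d.round(4),"turn z",round(-dy/360,4),"deg",round(-dy,1)
E
python3 - <<'E'
from h import *
c=cam("top"); im=c["pixels"][...,::-1]; hsv=cv2.cvtColor(np.ascontiguousarray(im),cv2.COLOR_BGR2HSV)
m=(hsv[...,2]>125)&(hsv[...,1]<60)
for b in blobs(c,m,.027,15,900): print(*b)
dark=(hsv[...,2]<62); 
k=cv2.morphologyEx(dark.astype(np.uint8),cv2.MORPH_CLOSE,np.ones((15,15)))
for q in cv2.findContours(k,cv2.RETR_EXTERNAL,cv2.CHAIN_APPROX_NONE)[0]:
    if cv2.contourArea(q)>400: print("dark",cv2.contourArea(q),cv2.minEnclosingCircle(q))
print(cast(c,[[264,172]],.05),cast(c,[[182,181]],.08),cast(c,[[178,197]],.121),cast(c,[[257,229]],0))
a=cv2.resize(im[120:250,150:280],(560,560),interpolation=cv2.INTER_CUBIC); cv2.imwrite("pics/crop1.png",a)
E
```

```text
[316. 375.] [ -22.9 -118.3] [ 5.7 38.8] 179.4
[274. 322.] [127.9   1.4] [11.3 82.9] 90.0
[256. 229.] [390.4  50.6] [32.8 32.9] 80.3
[102. 228.] [394.  494.6] [83.2 91.3] 107.0
[339. 221.] [ 413.2 -189.8] [57.9 58.1] 179.3
[384. 218.] [ 421.  -321.7] [45.5 65.4] 66.5
[177. 211.] [443.7 280.6] [ 9.9 35.8] 172.4
[245. 194.] [494.   82.8] [ 8.7 38.4] 172.8
[262. 184.] [521.4  34.3] [ 9. 56.] 84.1
[182. 181.] [531.3 268.3] [29.4 32.3] 89.8
[287. 173.] [554.7 -39.7] [ 8.7 23.9] 111.7
[263. 171.] [559.1  29.2] [24.9 27. ] 44.6
[414. 170.] [ 562.7 -411.6] [32.4 49.4] 88.6
[276. 166.] [573.5  -7.8] [ 9.2 35.5] 26.1
[253. 163.] [583.5  59.1] [ 9.2 45.9] 141.4
[365. 165.] [ 575.1 -268.1] [56.2 80.7] 50.6
[253. 147.] [629.9  58.3] [ 8.9 31.8] 52.7
[408. 128.] [ 685.4 -397.1] [77.3 79.2] 89.7
[340. 112.] [ 733.4 -198.6] [ 13.4 114.2] 72.3
[404.  84.] [ 818.6 -387.3] [11.8 15.2] 178.6
[397.  84.] [ 818.6 -368.1] [14.7 15.2] 178.7
[387.  84.] [ 818.8 -338.7] [15.1 32.6] 89.7
[401.  74.] [ 848.8 -377.7] [32.5 33.7] 178.7
[390.  70.] [ 859.5 -348.4] [12.1 14.9] 89.7
[397.  61.] [ 888.2 -368.3] [33.4 53.7] 89.7
[376.  69.] [ 864.  -306.6] [ 78.9 104.4] 17.9
dark 2414.5 ((59.5, 345.5), 70.33145904541016)
dark 6834.5 ((175.5, 342.0), 139.65414428710938)
dark 2422.5 ((487.0, 227.0), 41.61740493774414)
dark 1359.0 ((182.7391357421875, 181.8913116455078), 21.674396514892578)
dark 2169.0 ((78.5, 160.5), 79.90316772460938)
dark 1280.5 ((251.5, 59.72222137451172), 28.041624069213867)
[[0.55390895 0.0272137  0.05      ]] [[0.52533281 0.25838367 0.08      ]] [[0.47695646 0.26237712 0.121     ]] [[0.39096491 0.04808861 0.        ]]
```

View pics/crop1.png

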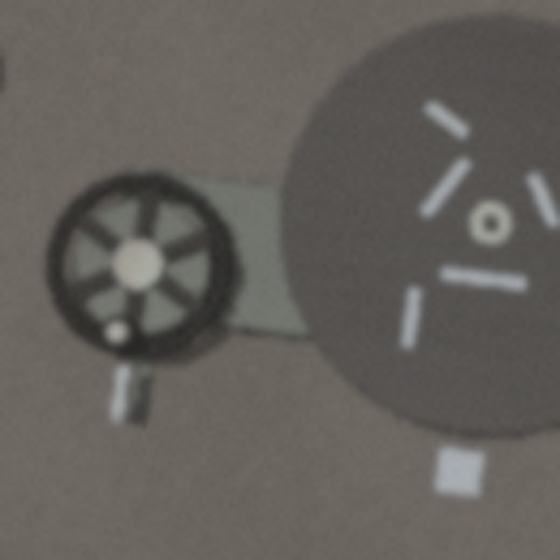

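The crop shows the large nest at the mark: long bar at crop (484,279), short bar at (411,318). Indexer x points about -7° in world, and the mark is at (459,471). I'm moving to the large tin, travelling high.

```bash
python3 -m creep '[1,-0.0694,-0.0212,0,0,0,0, 1,-0.0694,-0.0212,0,0,0,0, 1,-0.0694,-0.0212,0,0,0,0, 1,-0.0694,-0.0212,0,0,0,0, 1,-0.0694,-0.0212,0,0,0,0, 1,-0.0694,-0.0212,0,0,0,0, 1,-0.0327,-0.0716,0,0,0,0, 1,-0.0327,-0.0716,0,0,0,0]'
python3 -m creep '[1,-0.0327,-0.0716,0,0,0,0, 1,-0.0327,-0.0716,0,0,0,0, 1,-0.0327,-0.0716,0,0,0,0, 1,-0.0327,-0.0716,0,0,0,0, 1,-0.0327,-0.0716,0,0,0,0, 1,-0.0327,-0.0716,0,0,0,0, 1,-0.0327,-0.0716,0,0,0,0, 1,-0.0327,-0.0716,0,0,0,0]'
python3 -m creep '[1,-0.0327,-0.0716,0,0,0,0, 1,-0.0327,-0.0716,0,0,0,0, 1,0,0,0,0,0,0.0288, 1,0,0,0,0,0,0.0288, 1,0,0,0,0,0,0.0288, 1,0,0,0,0,0,0.0288, 1,0,0,0,0,0,0.0288, 1,0,0,0,0,0,0.0288]'
python3 -m creep '[1,0,0,0,0,0,0.0288, 1,0,0,0,0,0,0.0288, 1,0,0,0,0,0,0.0288, 1,0,0,0,0,0,0.0288, 1,0,0,0,0,0,0.0288, 1,0,0,0,0,0,0, 1,0,0,0,0,0,0, 1,0,0,0,0,0,0]'
python3 - <<'E'
from h import *
print(bot.observe()["joints"].round(2))
c=cam("wrist"); cv2.imwrite("pics/w1.png",c["pixels"][...,::-1]); print(c["fovy"],(-c["R"].T@c["t"]).round(3))
print(*plan([.575,-.268,.1],50.6-90))
E
```

```text
clock: 1.15
position: [0.469, 0.3314, 0.404]
orientation: [-3.141, -0.0, 2.868]
force: [1.2, 0.7, 1.2]
finger_gap: 0.998
grip_force: 0.0
clock: 2.15
position: [0.5415, -0.1351, 0.4048]
orientation: [3.141, 0.0, 2.869]
force: [1.8, 0.5, -0.4]
finger_gap: 1.003
grip_force: 0.0
clock: 3.15
position: [0.5599, -0.2499, 0.4045]
orientation: [-3.141, -0.0, 1.777]
force: [0.3, 1.2, 0.4]
finger_gap: 1.002
grip_force: 0.0
clock: 4.15
position: [0.5599, -0.25, 0.4047]
orientation: [-3.142, -0.0, 0.881]
force: [-0.5, -1.2, 0.6]
finger_gap: 1.0
grip_force: 0.0
[-0.47  0.41  1.09  1.6  -0.37  1.36 -0.03]
65.20959087707303 [ 0.604 -0.198  0.373]
[ 0.5599 -0.25    0.2498] tooly -39.6 shift [-0.0057  0.0308  0.1997] turn z -0.0005 deg -0.2
```

View pics/w1.png

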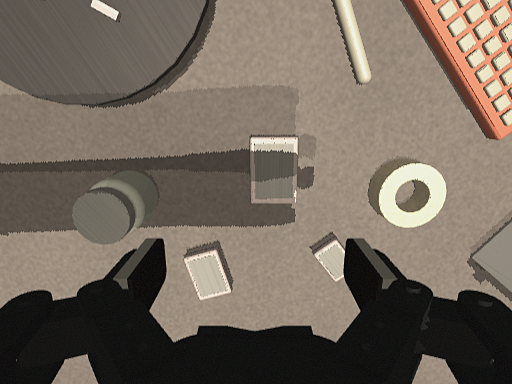

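Wrist view: the large tin at (274,169) lies clear, half in the arm's shadow. The medium tin is at (208,272), the small at (330,257) and the jar at (103,215). I'm descending on the large tin.

```bash
python3 - <<'E'
from h import *
c=cam("wrist"); print(proj(c,[[.575,-.268,.03],[.421,-.3217,.027],[.5627,-.4116,.024]]).round(0).tolist(),c["R"].round(2).tolist())
E
python3 -m creep '[1,-0.0057,0.0308,0.05,0,0,0, 1,0,0,0.06,0,0,0, 1,0,0,0.06,0,0,0, 1,0,0,0.05,0,0,0, 1,0,0,0.04,0,0,0, 1,0,0,0.02,0,0,0, 1,0,0,0.0184,0,0,0, 1,0,0,0,0,0,0]'
python3 -m creep '[-1,0,0,0,0,0,0, -1,0,0,0,0,0,0, -1,0,0,0,0,0,0, -1,0,0,0,0,0,0, -1,0,0,0,0,0,0, -1,0,0,0,0,0,0, -1,0,0,0,0,0,0, -1,0,0,0,0,0,0]' 60
```

```text
[[274.0, 172.0], [207.0, 276.0], [336.0, 261.0]] [[0.77, -0.64, -0.0], [-0.61, -0.74, 0.27], [-0.17, -0.21, -0.96]]
clock: 5.25
position: [0.575, -0.268, 0.1806]
orientation: [-3.141, 0.0, 0.878]
force: [0.3, 0.3, 0.9]
finger_gap: 1.001
grip_force: 0.0
clock: 6.25
position: [0.5754, -0.2683, 0.1822]
orientation: [3.14, -0.001, 0.878]
force: [-0.8, 0.8, 6.3]
finger_gap: 0.642
grip_force: 65.0
```

```bash
python3 -m creep '[-1,0,0,-0.04,0,0,0, -1,0,0,-0.06,0,0,0, -1,0,0,-0.06,0,0,0, -1,0.0311,-0.0501,0,0,0,0, -1,0.0311,-0.0501,0,0,0,0, -1,0.0311,-0.0501,0,0,0,0, -1,0.0311,-0.0501,0,0,0,0, -1,0.0311,-0.0501,0,0,0,0]'
python3 -m creep '[-1,0.0311,-0.0501,0,0,0,0, -1,0.0311,-0.0501,0,0,0,0, -1,0,0,0,0,0,-0.0227, -1,0,0,0,0,0,-0.0227, -1,0,0,0,0,0,-0.0227, -1,0,0,0,0,0,-0.0227, -1,0,0,0,0,0,0, -1,0,0,0,0,0,0]'
python3 - <<'E'
from h import *
c=cam("wrist"); cv2.imwrite("pics/w2.png",c["pixels"][...,::-1]); np.save("w2.npy",c,allow_pickle=True)
print(bot.observe()["finger_gap"],*plan([.477,.026,.1],83-90)); 
print(proj(c,[[.4855,.036,.05],[.555,.0275,.05]]).round(0))
E
```

```text
clock: 7.25
position: [0.5042, -0.0571, 0.3009]
orientation: [-3.141, -0.001, 0.878]
force: [0.8, 0.5, -1.7]
finger_gap: 0.642
grip_force: 70.6
clock: 8.25
position: [0.4767, 0.0254, 0.301]
orientation: [-3.141, -0.0, 1.445]
force: [-0.2, -0.1, -2.1]
finger_gap: 0.639
grip_force: 70.7
0.63353211356981 [0.4768 0.0255 0.146 ] tooly -7.2 shift [0.0007 0.0002 0.0613] turn z -0.0004 deg -0.2
[[264. 185.]
 [357. 185.]]
```

View pics/w2.png

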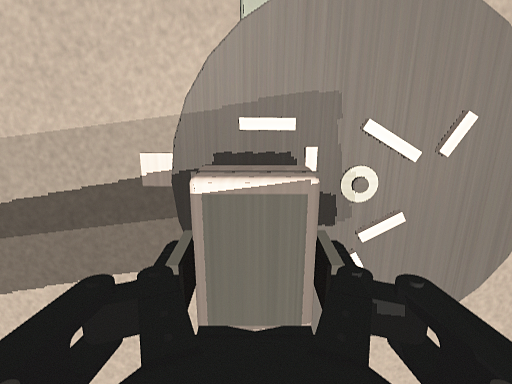

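Wrist view: the tin is held at (255,260). The large nest's short bar is at (267,124), the long bar's end at (312,158), the hub ring at (360,184) and the mark at (156,168). Next I compute the nest pose from the bars.

Run:
```python
from h import *
c=np.load("w2.npy",allow_pickle=True).item(); im=c["pixels"]
m=(im.min(2)>215)
for b in blobs(c,m,.056,30,3000): print(*b)
k=max([k for k in cv2.findContours(m.astype(np.uint8),cv2.RETR_EXTERNAL,cv2.CHAIN_APPROX_NONE)[0] if 330<k[:,0,0].mean()<390 and 170<k[:,0,1].mean()<200],key=len)
u=cv2.minEnclosingCircle(k); print(u,cast(c,u[0],.053),cast(c,u[0],.056),cast(c,[156,162],0))
```

```text
[356. 259.] [550.8 -32.5] [ 4.3 14. ] 113.6
[381. 227.] [570.7  -6.6] [ 7.7 36. ] 22.5
[245. 183.] [473.3  38.5] [ 9.9 83.1] 172.9
[364. 183.] [559.3  30.1] [17.9 26.2] 95.6
[155. 162.] [410.6  62.9] [15.3 23.3] 172.8
[311. 157.] [521.3  52.6] [ 7.8 16.6] 82.8
[392. 140.] [579.3  58.4] [ 8. 46.] 142.4
[267. 123.] [492.8  81. ] [ 7.5 38.9] 172.8
[459. 133.] [625.1  57.1] [ 7.8 32. ] 52.5
((360.6312561035156, 183.6962127685547), 17.91293716430664) [[0.55706685 0.02867829 0.053     ]] [[0.55607757 0.02956578 0.056     ]] [[0.39077512 0.05653251 0.        ]]
```

Disc centre is (0.5563, 0.0284) and indexer x is at -7.2°. All the bars agree with this, so the large nest's origin is (0.4869, 0.0372). The tool is at nest offset (-8.6, -12.9) mm, so I'm lowering here, releasing slightly, and pushing flush.

```bash
python3 -m creep '[-1,0,0,0.04,0,0,0, -1,0,0,0.03,0,0,0, -1,0,0,0.01,0,0,0, -1,0,0,0.008,0,0,0, -1,0,0,0.003,0,0,0, -1,0,0,0,0,0,0, -1,0,0,0,0,0,0, -1,0,0,0,0,0,0]'
python3 -m creep '[0.5,0,0,0,0,0,0, 0.5,0,0,0,0,0,0, 0.5,0,0,0,0,0,0, 0.5,0,0,0,0,0,0, 0.5,0,0.004,0,0,0,0, 0.5,0,0.004,0,0,0,0, 0.5,0,0.003,0,0,0,0, 0.5,0,0.001,0,0,0,0]'
python3 -m creep '[0.5,0,0.001,0,0,0,0, 0.5,0,0.001,0,0,0,0, 0.5,0,0.001,0,0,0,0, 0.5,0,0.001,0,0,0,0, 0.5,0,0.001,0,0,0,0, 0.5,0,0,0,0,0,0, 0.5,0,0,0,0,0,0, 0.5,0,0,0,0,0,0]'
python3 - <<'E'
from h import *
print(*plan([.4869,.0372,.0762],82.8-90))
E
```

```text
clock: 9.3
position: [0.4769, 0.0257, 0.2329]
orientation: [3.141, -0.0, 1.449]
force: [0.2, -0.4, -2.3]
finger_gap: 0.642
grip_force: 70.6
clock: 10.3
position: [0.4859, 0.0244, 0.2326]
orientation: [-3.141, 0.0, 1.449]
force: [-2.3, -0.1, 1.5]
finger_gap: 0.751
grip_force: 1.0
clock: 11.3
position: [0.4892, 0.0241, 0.2326]
orientation: [-3.141, -0.0, 1.449]
force: [-6.4, 0.9, 3.8]
finger_gap: 0.747
grip_force: 2.6
[0.489  0.0241 0.0776] tooly -7.0 shift [ 0.017  -0.0049  0.0019] turn z 0.0006 deg 0.2
```

```bash
python3 -m creep '[0.5,0,-0.005,0,0,0,0, 0.8,0,0,-0.03,0,0,0, 0,0,0,-0.05,0,0,0, -1,-0.0434,0,0,0,0,0, -1,-0.0434,0,0,0,0,0, -1,0,0,0,0,0,0, -1,0,0,0.03,0,0,0, -1,0,0,0.03,0,0,0]' 30
python3 -m creep '[-1,0,0,0.015,0,0,0, -1,0,0,0.0065,0,0,0, -1,0.008,0,0,0,0,0, -1,0.008,0,0,0,0,0, -1,0.007,0,0,0,0,0, -1,0.005,0,0,0,0,0, -1,0.002,0,0,0,0,0, -1,0.001,0,0,0,0,0]'
python3 -m creep '[-1,0.001,0,0,0,0,0, -1,0.001,0,0,0,0,0, -1,0.001,0,0,0,0,0, -1,0.001,0,0,0,0,0, -1,0,0,0,0,0,0, -1,0,0,0,0,0,0, -1,0,0,0,0,0,0, -1,0,0,0,0,0,0]'
python3 - <<'E'
from h import *
print(*plan([.4869,.0372,.0762],82.8-90))
E
```

```text
clock: 12.3
position: [0.4783, -0.0392, 0.2472]
orientation: [3.14, -0.001, 1.45]
force: [0.5, 0.0, -0.4]
finger_gap: -0.0
grip_force: 0.0
clock: 13.3
position: [0.4807, -0.0171, 0.2316]
orientation: [3.141, 0.0, 1.449]
force: [-0.5, -2.8, 1.4]
finger_gap: 0.001
grip_force: 1.2
clock: 14.3
position: [0.481, -0.014, 0.2315]
orientation: [-3.142, -0.0, 1.449]
force: [0.1, -1.6, 0.2]
finger_gap: -0.003
grip_force: 0.6
[ 0.481  -0.0139  0.0765] tooly -7.0 shift [ 0.0686 -0.0005  0.0005] turn z 0.0006 deg 0.2
```

```bash
python3 -m creep '[-1,0.0007,0,0,0,0,0, -1,0.0007,0,0,0,0,0, -1,0.0007,0,0,0,0,0, -1,0.0007,0,0,0,0,0, -1,0.0007,0,0,0,0,0, -1,0,0,0,0,0,0, -1,0,0,0,0,0,0, -1,0,0,0,0,0,0]'
python3 -m creep '[-1,0.0007,0,0,0,0,0, -1,0.0007,0,0,0,0,0, -1,0.0007,0,0,0,0,0, -1,0,0,0,0,0,0, -1,0,0,0,0,0,0, -1,0,0,0,0,0,0, -1,0,0,0,0,0,0, -1,0,0,0,0,0,0]'
```

```text
clock: 15.3
position: [0.4811, -0.0128, 0.2315]
orientation: [-3.141, 0.002, 1.447]
force: [-1.8, -8.5, 2.9]
finger_gap: -0.0
grip_force: 4.4
clock: 16.3
position: [0.4811, -0.0125, 0.2316]
orientation: [-3.141, 0.003, 1.446]
force: [-2.2, -14.2, 4.4]
finger_gap: 0.0
grip_force: 7.2
```

```bash
python3 -m creep '[-1,-0.012,0,0,0,0,0, -1,-0.01,0,-0.03,0,0,0, -1,0,0,-0.06,0,0,0, -1,0,0,-0.06,0,0,0, -1,0,0,-0.05,0,0,0, -1,0,0,0,0,0,0, -1,0,0,0,0,0,0, -1,0,0,0,0,0,0]'
cat > chk.py <<'E'
from h import *
import sys
n,L,W=sys.argv[1],int(sys.argv[2]),int(sys.argv[3])
c=cam("wrist"); np.save(n+".npy",c,allow_pickle=True)
# rectified view of nest at the mark: 3 px/mm, plane z=.056, u=nest y (+-70), v=nest x (+-55), both growing right/down
a=np.radians(-7.2); X=np.array([np.cos(a),np.sin(a)]); Y=np.array([-X[1],X[0]]); O=np.array([.5563,.0284])-(.042+W/2000)*X
P=np.array([[-70,-55],[70,-55],[70,55],[-70,55]]); w=np.array([np.r_[O+(X*v+Y*u)/1000,.056] for u,v in P])
H=cv2.getPerspectiveTransform(proj(c,w).astype(np.float32),((P+[70,55])*4).astype(np.float32))
cv2.imwrite("pics/%s.png"%n,cv2.warpPerspective(c["pixels"][...,::-1],H,(560,440)))
print((-c["R"].T@c["t"]).round(3),bot.observe()["position"])
E
python3 chk.py n1 80 56
```

```text
clock: 17.3
position: [0.4791, -0.0261, 0.3806]
orientation: [-3.14, 0.001, 1.449]
force: [-0.1, -0.1, -0.2]
finger_gap: -0.0
grip_force: 0.0
[0.488 0.041 0.349] [ 0.47919136 -0.02613728  0.38069457]
```

View pics/n1.png

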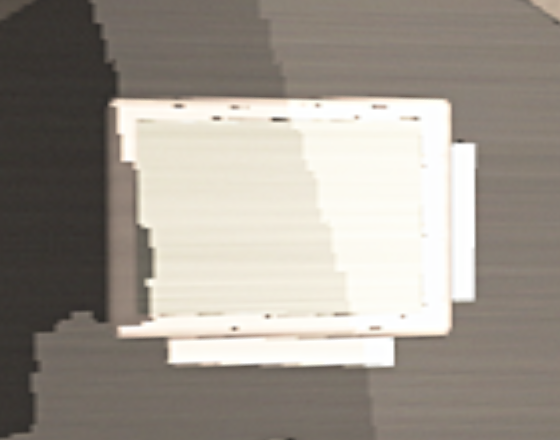

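The rectified view shows the large tin at (280,217) flush against the long bar (below) and the short bar (right), with edges parallel. Next is the handwheel.

```bash
python3 -m creep '[0,0.0587,-0.008,0,0,0,0, 0,0.0587,-0.008,0,0,0,0, 0,0.0587,-0.008,0,0,0,0, 0,0.0587,-0.008,0,0,0,0, 0,0.0587,-0.008,0,0,0,0, 0,0,0,0,0,0,0, 0,0,0,0,0,0,0, 0,0,0,0,0,0,0]'
python3 - <<'E'
from h import *
c=cam("wrist"); np.save("k1.npy",c,allow_pickle=True); cv2.imwrite("pics/k1.png",c["pixels"][...,::-1])
print(proj(c,[[.477,.262,.121],[.5253,.2584,.08]]).round(0))
E
```

```text
clock: 18.35
position: [0.4768, 0.1945, 0.3813]
orientation: [-3.141, 0.0, 1.447]
force: [-0.2, -0.0, -0.7]
finger_gap: 0.5
grip_force: 0.0
[[243. 108.]
 [301. 105.]]
```

View pics/k1.png

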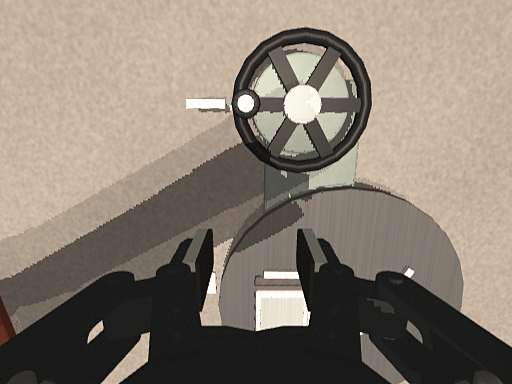

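The knob's top is at (246,103), the hub at (303,104), and the pointer on the left at (206,104).

Run:
```python
from h import *
c=np.load("k1.npy",allow_pickle=True).item(); m=(c["pixels"].min(2)>225).astype(np.uint8)
n,l,s,ce=cv2.connectedComponentsWithStats(m)
for i in range(1,n):
    if 200<ce[i][0]<330 and 85<ce[i][1]<125 and s[i][4]>50: print(ce[i].round(1),s[i][4],cast(c,ce[i],.121).round(4),cast(c,ce[i],.08).round(4))
print(*plan([.477,.262,.1],82.8-90))
```

```text
[301.2 102.2] 889 [[0.5198 0.2611 0.121 ]] [[0.5259 0.261  0.08  ]]
[245.3 102.7] 210 [[0.4791 0.2658 0.121 ]] [[0.4779 0.2665 0.08  ]]
[205.  103.1] 350 [[0.4498 0.2692 0.121 ]] [[0.4434 0.2705 0.08  ]]
[0.4767 0.1946 0.2264] tooly -7.1 shift [ 0.0892 -0.0107  0.1686] turn z 0.0003 deg 0.1
```

```bash
python3 -m creep '[0,0.0476,-0.0045,0,0,0,0, 0,0.0475,-0.0045,0,0,0,0, 0,0,0,0.05,0,0,0, 0,0,0,0.05,0,0,0, 0,0,0,0.04,0,0,0, 0,0,0,0.02,0,0,0, 0,0,0,0.002,0,0,0, 0,0,0,0,0,0,0]'
python3 -m creep '[-1,0,0,0,0,0,0, -1,0,0,0,0,0,0, -1,0,0,0,0,0,0, -1,0,0,0,0,0,0, -1,0,0,0,0,0,0, -1,0,0,0,0,0,0, -1,0,0,0,0,0,0, -1,0,0,0,0,0,0]' 40
python3 -c "
from h import *
print(*plan([.4786,.2668,.105],82.8-90))"
```

```text
clock: 19.4
position: [0.479, 0.2675, 0.2611]
orientation: [3.141, -0.001, 1.449]
force: [0.0, -0.2, -0.2]
finger_gap: 0.507
grip_force: 0.0
clock: 20.4
position: [0.479, 0.2677, 0.2611]
orientation: [3.141, -0.001, 1.449]
force: [-0.8, -0.9, 7.3]
finger_gap: 0.249
grip_force: 38.9
[0.4792 0.2679 0.1061] tooly -7.0 shift [-0.0015 -0.0006  0.0015] turn z 0.0006 deg 0.2
```

Knob gripped. I'll do half a turn, then check.

```bash
python3 -m creep '[-1,0.0245,0.0049,0,0,0,0, -1,0.0208,0.0139,0,0,0,0, -1,0.0139,0.0208,0,0,0,0, -1,0.0049,0.0245,0,0,0,0, -1,-0.0049,0.0245,0,0,0,0, -1,-0.0139,0.0208,0,0,0,0, -1,-0.0208,0.0139,0,0,0,0, -1,-0.0245,0.0049,0,0,0,0]'
```

```text
clock: 21.4
position: [0.5745, 0.2575, 0.2611]
orientation: [3.14, -0.004, 1.451]
force: [-4.5, 6.3, 7.7]
finger_gap: 0.244
grip_force: 40.0
```

```bash
python3 -m creep '[-1,-0.0245,-0.0049,0,0,0,0, -1,-0.0208,-0.0139,0,0,0,0, -1,-0.0139,-0.0208,0,0,0,0, -1,-0.0049,-0.0245,0,0,0,0, -1,0.0049,-0.0245,0,0,0,0, -1,0.0139,-0.0208,0,0,0,0, -1,0.0208,-0.0139,0,0,0,0, -1,0.0245,-0.0049,0,0,0,0]'
python3 -m creep '[-1,0.0245,0.0049,0,0,0,0, -1,0.0208,0.0139,0,0,0,0, -1,0.0139,0.0208,0,0,0,0, -1,0.0049,0.0245,0,0,0,0, -1,-0.0049,0.0245,0,0,0,0, -1,-0.0139,0.0208,0,0,0,0, -1,-0.0208,0.0139,0,0,0,0, -1,-0.0245,0.0049,0,0,0,0]'
python3 -m creep '[-1,-0.0245,-0.0049,0,0,0,0, -1,-0.0208,-0.0139,0,0,0,0, -1,-0.0139,-0.0208,0,0,0,0, -1,-0.0049,-0.0245,0,0,0,0, -1,0.0049,-0.0245,0,0,0,0, -1,0.0139,-0.0208,0,0,0,0, -1,0.0208,-0.0139,0,0,0,0, -1,0.0245,-0.0049,0,0,0,0]'
python3 -m creep '[-1,0,0,0,0,0,0, -1,0,0,0,0,0,0, -1,0,0,0,0,0,0, -1,0,0,0,0,0,0, 0,0,0,0,0,0,0, 0,0,0,0,0,0,0, 0,0,0,0,0,0,0, 0,0,0,0,0,0,0]'
python3 -c "
from h import *
print(*plan([.4786,.2668,.105],82.8-90))"
```

```text
clock: 22.4
position: [0.4788, 0.2666, 0.2611]
orientation: [3.141, 0.0, 1.448]
force: [7.1, -6.4, 5.5]
finger_gap: 0.246
grip_force: 40.6
clock: 23.4
position: [0.5745, 0.2575, 0.2611]
orientation: [3.14, -0.004, 1.451]
force: [-5.5, 6.0, 8.6]
finger_gap: 0.243
grip_force: 41.0
clock: 24.4
position: [0.4788, 0.2666, 0.2611]
orientation: [3.141, 0.0, 1.448]
force: [6.1, -6.9, 5.1]
finger_gap: 0.248
grip_force: 40.8
clock: 25.4
position: [0.4785, 0.2673, 0.2599]
orientation: [-3.141, 0.0, 1.449]
force: [-0.0, -0.9, 0.7]
finger_gap: 0.501
grip_force: 0.0
[0.4784 0.2673 0.1049] tooly -7.0 shift [-0.0006  0.0003 -0.0002] turn z 0.0005 deg 0.2
```

Two turns done, with the knob back at the pointer. I'm lifting and re-measuring the remaining tins from the top.

```bash
python3 -m creep '[0,0,0,-0.069,0,0,0, 0.5,0,0,-0.069,0,0,0, 1,0,0,-0.069,0,0,0, 1,-0.0789,0.002,0,0,0,0, 1,-0.0789,0.002,0,0,0,0, 1,-0.0789,0.002,0,0,0,0, 1,-0.0789,0.002,0,0,0,0, 1,-0.0789,0.002,0,0,0,0]'
python3 - <<'E'
from h import *
c=cam("top"); im=np.ascontiguousarray(c["pixels"]); hsv=cv2.cvtColor(im,cv2.COLOR_RGB2HSV)
m=(hsv[...,2]>115)&(hsv[...,1]<60); m[:,:240]=0
for b in blobs(c,m,.026,60,900): print(*b)
cv2.imwrite("pics/top1.png",cv2.resize(im[100:300,200:460,::-1],None,fx=2.5,fy=2.5)); print(*plan([.421,-.3217,.2],66.5-90))
E
```

```text
clock: 26.4
position: [0.4494, -0.0292, 0.4152]
orientation: [3.141, -0.003, 1.449]
force: [1.3, -0.0, -0.1]
finger_gap: 1.004
grip_force: 0.0
[273. 321.] [127.7   2.8] [ 16.9 103. ] 90.0
[396. 275.] [ 256.9 -351.7] [ 55.7 125.5] 81.4
[261. 273.] [260.3  41. ] [113.3 135.3] 18.8
[252. 237.] [370.4  58.4] [69.7 80.5] 14.1
[346. 220.] [ 417.4 -211.1] [23.9 59. ] 10.5
[390. 223.] [ 417.2 -335.2] [ 75.8 100.3] 45.8
[284. 158.] [599.2 -29.8] [63.5 72. ] 112.8
[421. 161.] [ 592.3 -428.5] [87.1 97.2] 179.8
[401.  76.] [ 838.6 -378.4] [34.2 55.5] 2.3
[397.  60.] [ 888.6 -368.5] [33.4 53.7] 89.7
[336.  48.] [ 935.5 -205.6] [ 40.5 207.8] 91.4
[378.  26.] [ 991.6 -317.9] [ 66.  198.2] 78.9
[ 0.4491 -0.0371  0.26  ] tooly -7.5 shift [-0.3812  0.0125  0.0792] turn z 0.0445 deg 16.0
```

View pics/top1.png

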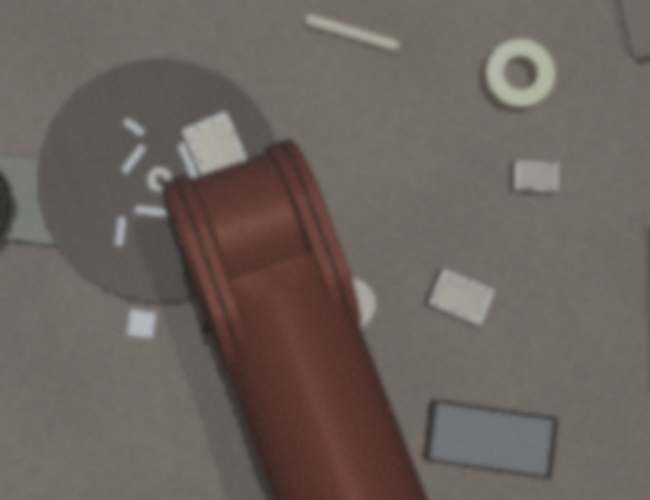

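The crop shows medium at (461,297) and small at (536,176), both unmoved. The medium nest is now at the mark and the large tin is riding in its nest. I'm going to the medium tin.

```bash
python3 -m creep '[1,-0.0762,0.0025,0,0,0,0, 1,-0.0762,0.0025,0,0,0,0, 1,-0.0762,0.0025,0,0,0,0, 1,-0.0762,0.0025,0,0,0,0, 1,-0.0764,0.0025,0,0,0,0, 1,0,0,0,0,0,0.0223, 1,0,0,0,0,0,0.0222, 1,0,0,0,0,0,0]'
python3 - <<'E'
from h import *
c=cam("wrist"); im=c["pixels"]; cv2.imwrite("pics/w3.png",im[...,::-1])
print(proj(c,[[.421,-.3217,.027]]),*plan([.421,-.3217,.0255],66.5-90))
m=(im.max(2)-im.min(2)<28)&(im.max(2)>150)
for b in blobs(c,m,.027,300,8000): print(*b)
E
```

```text
clock: 27.45
position: [0.4125, -0.3033, 0.4192]
orientation: [3.13, 0.003, 1.17]
force: [0.6, 0.3, -0.3]
finger_gap: 0.998
grip_force: 0.0
[[262.74623732 175.20474469]] [ 0.414  -0.3044  0.2642] tooly -22.9 shift [-0.0168  0.0139  0.3185] turn z 0.0018 deg 0.6
[162. 237.] [ 265.1 -351. ] [ 59.8 126.5] 81.6
[485. 138.] [ 690.1 -384.6] [55.4 71. ] 150.0
[202.  54.] [ 410.2 -175.1] [56.2 70. ] 35.6
```

View pics/w3.png

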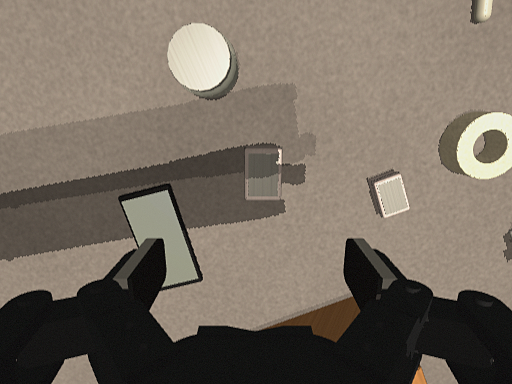

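Medium tin at (263,174), exactly as predicted. The phone at (162,237) is clear of the fingers.

```bash
python3 -m creep '[1,-0.0168,0.0139,0,0,0,0.0018, 1,0,0,0.05,0,0,0, 1,0,0,0.07,0,0,0, 1,0,0,0.07,0,0,0, 1,0,0,0.04,0,0,0, 1,0,0,0,0,0,0, 1,0,0,0,0,0,0, 1,0,0,0,0,0,0]'
python3 -c "
from h import *
print(*plan([.421,-.3217,.0255],66.5-90), bot.observe()['orientation'],bot.observe()['joints'].round(2))"
```

```text
clock: 28.5
position: [0.364, -0.2784, 0.2809]
orientation: [3.069, 0.017, 1.157]
force: [0.3, -0.7, 0.0]
finger_gap: 1.002
grip_force: 0.0
[ 0.3732 -0.2853  0.1263] tooly -23.6 shift [-0.0165  0.0679  0.14  ] turn z -0.0004 deg -0.1 [3.06915946 0.01715742 1.15694809] [-0.98 -0.38  1.38  2.14  0.46  1.05 -0.23]
```

The arm reached joint limits (j2 = -0.38, j3 = 1.38) with its elbow swung out. I'm backing out up and outward to see how the joints respond, and adding full orientation error to the plan.

```bash
cat >> h.py <<'E'
def plan3(goal,yaw):
    """shift to grasp goal, and full rotation vector (tool axes, units of 360 deg) to a vertical tool whose own yaw is `yaw` deg"""
    s=bot.observe(); R=Ro.from_euler("xyz",s["orientation"]); M=R.as_matrix(); g=np.array(s["position"])+M[:,2]*.155
    p=np.array(goal)+[0,0,.155]-np.array(s["position"])
    rv=(R.inv()*Ro.from_euler("xyz",[np.pi,0,np.radians(yaw)])).as_rotvec()/2/np.pi
    return "g",g.round(4),"tcp shift",(M.T@p/.75).round(4),"rotvec",rv.round(4),"j",s["joints"].round(2)
E
python3 -m creep '[1,0,0,-0.06,0,0,0, 1,0,0.03,-0.06,0,0,0, 1,0,0.06,-0.04,0,0,0, 1,0,0.06,0,0,0,0, 1,0,0.05,0,0,0,0, 1,0,0.05,0,0,0,0, 1,0,0,0,0,0,0, 1,0,0,0,0,0,0]'
python3 -c "
from h import *
print(*plan3([.53,-.35,.26],66.5))"
```

```text
clock: 29.5
position: [0.4524, -0.2975, 0.4372]
orientation: [3.001, 0.029, 1.155]
force: [0.1, -0.7, 0.1]
finger_gap: 0.998
grip_force: 0.0
g [ 0.4704 -0.3104  0.2838] tcp shift [-0.0213  0.1175  0.0471] rotvec [ 0.0223  0.0047 -0.0005] j [-1.14 -0.38  1.38  1.79  0.44  1.31 -0.25]
```

```bash
cat > fk.py <<'E'
from h import *
from scipy.optimize import least_squares
import itertools
S=[([-1.39721414,.33389832,.039855,1.46628438,-.01344129,1.34325626,-.05849009],[.17506,.6258,.40382],[-3.14001,0,2.86881]),
 ([-.47,.41,1.09,1.6,-.37,1.36,-.03],[.5599,-.25,.4047],[-3.142,0,.881]),
 ([-.98,-.38,1.38,2.14,.46,1.05,-.23],[.364,-.2784,.2809],[3.069,.017,1.157])]
s=bot.observe(); S.append((s["joints"],s["position"],s["orientation"]))
def fk(q,p,sg):
    b,d1,d3,a3,d5,a5,d7,a7=p; R=Ro.from_euler("z",b); x=np.array([0,0,d1])
    for i,(ax,t) in enumerate(zip("zyzyzyz",[0,[0,0,0],[a3,0,d3],0,[a5,0,d5],0,[a7,0,d7]])):
        R=R*Ro.from_euler(ax,sg[i]*q[i])
        if i in(2,4,6): x=x+R.apply(t) if i<6 else x+(R*Ro.from_euler("z",-sg[6]*q[6])).apply(t)
    return x,R
def res(p,sg):
    r=[]
    for q,x,o in S:
        X,R=fk(q,p,sg); r+=[*(X-x)*3,*(R*Ro.from_euler("xyz",o).inv()).as_rotvec()]
    return np.array(r)
if __name__=="__main__":
    best=[]
    for sg in itertools.product([1],[1,-1],[1,-1],[1,-1],[1,-1],[1,-1],[1,-1]):
      for s1 in(1,-1):
        g=(s1,)+sg[1:]
        for b in(0,3.14):
            f=least_squares(res,[b,.3,.35,0,.35,0,.12,0],args=(g,),kwargs={},max_nfev=60); best.append((f.cost,g,f.x.round(3)))
    best.sort(key=lambda u:u[0])
    for u in best[:3]: print(u)
E
python3 fk.py
```

```text
(np.float64(2.5697254983202504), (-1, -1, -1, -1, -1, -1, 1), array([ 3.523,  0.482,  0.419, -0.614,  1.054, -0.133, -0.015, -1.137]))
(np.float64(2.6982500197952706), (-1, 1, -1, 1, -1, 1, 1), array([ 3.515,  0.204, -0.461, -0.444, -0.084, -0.425, -0.139,  0.027]))
(np.float64(2.8272894772601775), (-1, -1, -1, 1, 1, 1, -1), array([-0.511,  0.668, -0.532,  1.77 ,  1.064, -0.12 , -0.557,  2.315]))
```

```bash
sed -i 's/b,d1,d3,a3,d5,a5,d7,a7=p/b,d1,d3,a3,d5,a5,d7,a7,e=p/; s/    return x,R$/    return x,R*Ro.from_euler("z",e)/; s/for b in(0,3.14):/for b,e in itertools.product((-.1,2.7,-.45),(1.57,-1.57)):/; s/\[b,.3,.35,0,.35,0,.12,0\]/[b,.3,.35,0,.35,0,.12,0,e]/' fk.py; python3 fk.py
```

```text
(np.float64(0.0020871597292134022), (-1, 1, -1, 1, -1, 1, -1), array([-0.054,  0.386,  0.48 , -0.   ,  0.526, -0.035,  0.351,  0.02 ,
        1.518]))
(np.float64(0.0020871597292134053), (-1, -1, -1, -1, -1, -1, -1), array([ 3.087,  0.386,  0.48 ,  0.   ,  0.526,  0.035,  0.351, -0.02 ,
       -1.624]))
(np.float64(0.002087159729213439), (-1, 1, -1, 1, -1, 1, -1), array([-0.054,  0.386,  0.48 , -0.   ,  0.526, -0.035,  0.351,  0.02 ,
        1.518]))
```

The kinematic model fits well. I'll check whether minimum-norm IK reproduces the joint history, to predict a way out.

```bash
cat > sim.py <<'E'
from fk import *
SG=(-1,1,-1,1,-1,1,-1)
P=least_squares(res,[-.054,.386,.48,0,.526,-.035,.351,.02,1.518],args=(SG,)).x
LO=np.array([-2.58,-.38,-1.3,.25,-1.5,.08,-2.65]);HI=np.array([2.58,2.09,1.39,2.4,4.64,2.09,2.65])
def F(q): return fk(q,P,SG)
def err(q,x,R):
    X,Q=F(q); return np.r_[x-X,(R*Q.inv()).as_rotvec()]
def jac(q):
    x,R=F(q); J=np.zeros((6,7))
    for i in range(7):
        d=q.copy(); d[i]+=1e-5; X,Q=F(d); J[:,i]=np.r_[X-x,(Q*R.inv()).as_rotvec()]/1e-5
    return J
def row(q,x,R,n=4,lam=1e-3):
    for _ in range(n):
        e=err(q,x,R); free=np.ones(7,bool)
        for _ in range(3):
            J=jac(q)*free; dq=J.T@np.linalg.solve(J@J.T+lam**2*np.eye(6),e)
            bad=((q+dq<LO)|(q+dq>HI))&free
            if not bad.any(): break
            free&=~bad
        q=np.clip(q+dq*free,LO,HI)
    return q
def down(yaw): return Ro.from_euler("xyz",[np.pi,0,np.radians(yaw)])
def path(q,wps,v=.05,w=10):
    """wps: (tcp xyz, yaw deg); straight lines"""
    for x1,y1 in wps:
        x0,R0=F(q); y0=np.degrees(R0.as_euler("xyz")[2]); x1=np.array(x1,float); dy=(y1-y0+180)%360-180
        n=int(max(1,np.ceil(max(np.linalg.norm(x1-x0)/v,abs(dy)/w))))
        for k in range(1,n+1): q=row(q,x0+(x1-x0)*k/n,down(y0+dy*k/n))
        print(np.round(x1,2),round(y1),"j",q.round(2),"err",np.linalg.norm(err(q,x1,down(y1))).round(3))
    return q
E
python3 - <<'E'
from sim import *
q=np.array(S[0][0]); print([np.round(err(np.array(a),np.array(b),Ro.from_euler("xyz",c)),3).tolist() for a,b,c in S])
q=path(q,[([.45,.45,.405],164.4),([.56,-.25,.405],164.4),([.56,-.25,.405],50.5)])
print("--now"); q=np.array(bot.observe()["joints"])
q=path(q,[([.53,-.35,.415],66.5),([.6,-.3,.415],66.5),([.6,0,.415],66.5),([.6,-.4,.415],66.5),([.421,-.322,.3],66.5),([.421,-.322,.18],66.5)])
print("--yaw turned"); q=np.array(bot.observe()["joints"])
q=path(q,[([.53,-.35,.415],66.5),([.53,-.35,.415],180),([.53,-.35,.415],246.5),([.421,-.322,.3],246.5),([.421,-.322,.18],246.5)])
E
```

```text
[[0.007, -0.009, 0.001, -0.0, -0.0, 0.002], [0.009, 0.003, 0.007, -0.002, -0.002, 0.007], [-0.001, -0.005, 0.002, 0.007, -0.007, -0.009], [0.004, 0.007, -0.009, 0.006, -0.005, 0.002]]
[0.45 0.45 0.4 ] 164 j [-1.01  0.3   0.21  1.52 -0.06  1.33  0.51] err 0.0
[ 0.56 -0.25  0.4 ] 164 j [-0.22  0.31  0.72  1.58 -0.21  1.34  1.83] err 0.0
[ 0.56 -0.25  0.4 ] 50 j [-0.46  0.42  1.08  1.57 -0.37  1.37 -0.03] err 0.0
--now
[ 0.53 -0.35  0.42] 66 j [-1.14 -0.38  1.38  1.86  0.4   1.31 -0.27] err 0.145
[ 0.6  -0.3   0.42] 66 j [-1.14 -0.38  1.38  1.86  0.39  1.31 -0.27] err 0.186
[0.6  0.   0.42] 66 j [-1.42 -0.38  1.38  1.86  0.35  1.33 -0.54] err 0.184
[ 0.6  -0.4   0.42] 66 j [-1.21 -0.38  1.38  1.78  0.38  1.38 -0.31] err 0.224
[ 0.42 -0.32  0.3 ] 66 j [-1.1  -0.38  1.38  1.93  0.4   1.31 -0.25] err 0.1
[ 0.42 -0.32  0.18] 66 j [-1.06 -0.38  1.38  2.03  0.4   1.23 -0.23] err 0.174
--yaw turned
[ 0.53 -0.35  0.42] 66 j [-1.14 -0.38  1.38  1.86  0.4   1.31 -0.27] err 0.145
[ 0.53 -0.35  0.42] 180 j [-1.14 -0.38  1.38  1.8   0.39  1.38  1.74] err 0.138
[ 0.53 -0.35  0.42] 246 j [-1.38 -0.38  1.38  1.83  0.45  1.38  2.57] err 0.205
[ 0.42 -0.32  0.3 ] 246 j [-1.27 -0.38  1.38  2.09  0.49  1.15  2.57] err 0.168
[ 0.42 -0.32  0.18] 246 j [-1.18 -0.38  1.38  2.27  0.54  0.97  2.57] err 0.181
```

```bash
cat >> sim.py <<'E'
def rowclip(q,x,R,n=4,lam=1e-3):
    for _ in range(n):
        J=jac(q); q=np.clip(q+J.T@np.linalg.solve(J@J.T+lam**2*np.eye(6),err(q,x,R)),LO,HI)
    return q
from scipy.optimize import lsq_linear
def rowlsq(q,x,R,n=4):
    for _ in range(n):
        J=jac(q); A=np.r_[J,.01*np.eye(7)]; q=q+lsq_linear(A,np.r_[err(q,x,R),np.zeros(7)],(np.minimum(LO-q,-1e-6),np.maximum(HI-q,1e-6))).x
    return q
E
python3 - <<'E'
import sim; from sim import *
LO[:]+=.01;HI[:]-=.01
rows={"free":sim.row,"clip":rowclip,"lsq":rowlsq}
for nm in rows:
    sim.row=rows[nm]; print("==",nm); q=np.array(S[0][0])
    import io,contextlib
    with contextlib.redirect_stdout(io.StringIO()):
        q=path(q,[([.45,.45,.405],164.4),([.56,-.25,.405],164.4),([.56,-.25,.405],50.5),([.575,-.268,.181],50.5),([.575,-.268,.301],50.5),([.477,.026,.301],50.5),([.477,.026,.301],83),([.48,.026,.233],83),([.479,-.026,.38],83),([.477,.1945,.38],83),([.479,.2675,.261],83)])
        for k in range(1,33):
            t=2*np.pi*k/16; q=path(q,[([.526-.048*np.cos(t)*.99+.048*np.sin(t)*.12,.261+.006*np.cos(t)+.048*np.sin(t),.261],83)])
    q=path(q,[([.479,.2675,.261],83),([.479,.2675,.415],83),([.449,-.03,.415],83),([.421,-.322,.415],83),([.421,-.322,.415],66.5),([.421,-.322,.28],66.5),([.421,-.322,.18],66.5)])
    q=np.array(bot.observe()["joints"]); print("back")
    q=path(q,[([.45,-.3,.435],66.5),([.46,-.2,.415],66.5),([.45,-.03,.415],83),([.45,.2,.415],83),([.55,.3,.415],83)])
E
```

```text
== free
[0.48 0.27 0.26] 83 j [-1.36  0.32  0.92  1.9  -0.3   1.06 -0.44] err 0.0
[0.48 0.27 0.42] 83 j [-1.44  0.18  0.98  1.72 -0.15  1.33 -0.55] err 0.0
[ 0.45 -0.03  0.42] 83 j [-1.3  -0.28  1.13  1.92  0.26  1.35 -0.37] err 0.0
[ 0.42 -0.32  0.42] 83 j [-0.55  0.2   1.29  1.76 -0.2   1.33  0.65] err 0.0
[ 0.42 -0.32  0.42] 66 j [-0.59  0.23  1.35  1.76 -0.23  1.34  0.4 ] err 0.0
[ 0.42 -0.32  0.28] 66 j [-0.44  0.37  1.21  1.93 -0.39  1.11  0.52] err 0.0
[ 0.42 -0.32  0.18] 66 j [-0.31  0.5   1.06  2.01 -0.54  0.95  0.62] err 0.0
back
[ 0.45 -0.3   0.44] 66 j [-1.13 -0.37  1.38  1.79  0.37  1.42 -0.22] err 0.048
[ 0.46 -0.2   0.42] 66 j [-1.29 -0.37  1.38  1.84  0.37  1.38 -0.4 ] err 0.016
[ 0.45 -0.03  0.42] 83 j [-1.39 -0.33  1.17  1.92  0.31  1.36 -0.42] err 0.0
[0.45 0.2  0.42] 83 j [-1.58 -0.02  1.09  1.84  0.02  1.31 -0.61] err 0.0
[0.55 0.3  0.42] 83 j [-1.35  0.44  1.06  1.53 -0.39  1.4  -0.38] err 0.0
== clip
[0.48 0.27 0.26] 83 j [-1.36  0.32  0.92  1.9  -0.3   1.06 -0.44] err 0.0
[0.48 0.27 0.42] 83 j [-1.44  0.18  0.98  1.72 -0.15  1.33 -0.55] err 0.0
[ 0.45 -0.03  0
[... 996 characters left out ...]
 0.42 -0.32  0.42] 83 j [-1.05 -0.37  1.38  1.83  0.37  1.38  0.13] err 0.042
[ 0.42 -0.32  0.42] 66 j [-1.05 -0.37  1.38  1.83  0.37  1.38 -0.16] err 0.042
[ 0.42 -0.32  0.28] 66 j [-0.91  0.4   1.38  1.95 -0.83  0.94  0.81] err 0.615
[ 0.42 -0.32  0.18] 66 j [-0.43  0.68  1.27  2.   -0.76  1.06  0.79] err 0.0
back
[ 0.45 -0.3   0.44] 66 j [-1.14 -0.38  1.38  1.79  0.38  1.42 -0.23] err 0.047
[ 0.46 -0.2   0.42] 66 j [-1.3  -0.38  1.38  1.84  0.38  1.38 -0.41] err 0.015
[ 0.45 -0.03  0.42] 83 j [-1.4  -0.34  1.18  1.92  0.32  1.37 -0.43] err 0.0
[0.45 0.2  0.42] 83 j [-1.6  -0.02  1.11  1.84  0.02  1.31 -0.61] err 0.0
[0.55 0.3  0.42] 83 j [-1.35  0.45  1.08  1.53 -0.4   1.41 -0.37] err 0.0
```

```bash
cat > srch.py <<'E'
import sim; from sim import *
import io,contextlib
LO[:]+=.01;HI[:]-=.01
sim.row=rowlsq
q0=np.array(bot.observe()["joints"])
E_=[0]
def run(q,w):
    with contextlib.redirect_stdout(io.StringIO()) as f: q=path(q,w,.08,14)
    return q,[float(l.split("err")[1]) for l in f.getvalue().splitlines()]
if __name__=="__main__":
    q,_=run(q0,[([.46,-.2,.415],66.5),([.45,-.03,.415],66.5)]); print(q.round(2),_)
    T=[([.46,-.33,.33],66.5),([.421,-.322,.18],66.5)]
    for A in ([],[([.65,0,.35],66.5)],[([.65,0,.35],-30)],[([.65,0,.35],150)],[([.7,.3,.35],66.5),([.7,0,.3],66.5)],[([.7,.3,.35],150),([.7,0,.3],150)],[([.7,.3,.35],0),([.7,0,.3],0)]):
      for B in ([],[([.65,-.35,.33],66.5)],[([.65,-.35,.33],-30)],[([.65,-.35,.33],150)]):
        a,e=run(q,A+B+T); print([w[0]+[w[1]] for w in A+B],a.round(2),max(e))
E
python3 srch.py
```

```text
[-1.31 -0.28  1.14  1.92  0.26  1.35 -0.66] [0.015, 0.0]
[] [-0.32  0.51  1.09  2.   -0.56  0.96  0.64] 0.0
[[0.65, -0.35, 0.33, 66.5]] [-0.34  0.54  1.12  2.   -0.59  0.97  0.66] 0.0
[[0.65, -0.35, 0.33, -30]] [-0.25  0.45  0.99  2.01 -0.47  0.93  0.57] 0.0
[[0.65, -0.35, 0.33, 150]] [-0.38  0.58  1.18  2.   -0.65  1.    0.71] 0.0
[[0.65, 0, 0.35, 66.5]] [-0.31  0.5   1.07  2.01 -0.54  0.95  0.62] 0.0
[[0.65, 0, 0.35, 66.5], [0.65, -0.35, 0.33, 66.5]] [-0.31  0.5   1.07  2.   -0.54  0.95  0.63] 0.0
[[0.65, 0, 0.35, 66.5], [0.65, -0.35, 0.33, -30]] [-0.31  0.5   1.06  2.01 -0.54  0.95  0.62] 0.0
[[0.65, 0, 0.35, 66.5], [0.65, -0.35, 0.33, 150]] [-0.31  0.5   1.07  2.   -0.55  0.96  0.63] 0.0
[[0.65, 0, 0.35, -30]] [-0.23  0.44  0.96  2.01 -0.45  0.92  0.56] 0.0
[[0.65, 0, 0.35, -30], [0.65, -0.35, 0.33, 66.5]] [-0.21  0.42  0.93  2.01 -0.43  0.92  0.54] 0.0
[[0.65, 0, 0.35, -30], [0.65, -0.35, 0.33, -30]] [-0.21  0.42  0.93  2.01 -0.43  0.92  0.54] 0.0
[[0.65, 0, 0.35, -30], [0.65, -0.35, 0.33, 150]] [-0.21  0.42  0.93  2.01 -0.43  0.92  0.54] 0.0
[[0.65, 0, 0.35, 150]] [-0.37  0.57 
[... 961 characters left out ...]
22  2.   -0.69  1.02  0.74] 0.0
[[0.7, 0.3, 0.35, 150], [0.7, 0, 0.3, 150], [0.65, -0.35, 0.33, -30]] [-0.48  1.49  1.38  2.11  4.63  1.36  1.23] 2.617
[[0.7, 0.3, 0.35, 150], [0.7, 0, 0.3, 150], [0.65, -0.35, 0.33, 150]] [-0.41  0.63  1.22  2.   -0.7   1.02  0.75] 0.0
[[0.7, 0.3, 0.35, 0], [0.7, 0, 0.3, 0]] [-0.28  0.47  1.03  2.01 -0.51  0.94  0.6 ] 0.0
[[0.7, 0.3, 0.35, 0], [0.7, 0, 0.3, 0], [0.65, -0.35, 0.33, 66.5]] [-0.27  0.47  1.01  2.01 -0.49  0.94  0.59] 0.0
[[0.7, 0.3, 0.35, 0], [0.7, 0, 0.3, 0], [0.65, -0.35, 0.33, -30]] [-0.27  0.47  1.01  2.01 -0.49  0.94  0.59] 0.0
[[0.7, 0.3, 0.35, 0], [0.7, 0, 0.3, 0], [0.65, -0.35, 0.33, 150]] [-0.27  0.46  1.01  2.01 -0.49  0.94  0.59] 0.0
```

```bash
python3 -c "
from h import *
print(*plan3([.47,-.10,.25],66.5))"
```

```text
g [ 0.4704 -0.3104  0.2838] tcp shift [ 0.2516 -0.0889  0.0233] rotvec [ 0.0223  0.0047 -0.0005] j [-1.14 -0.38  1.38  1.79  0.44  1.31 -0.25]
```

```bash
python3 -m creep '[1,0.05,-0.0178,0.0046,0.0045,0.001,0, 1,0.05,-0.0178,0.0046,0.0045,0.001,0, 1,0.05,-0.0178,0.0046,0.0045,0.001,0, 1,0.05,-0.0178,0.0046,0.0045,0.001,0, 1,0.05,-0.0178,0.0046,0.0045,0.001,0, 1,0,0,0,0,0,0, 1,0,0,0,0,0,0, 1,0,0,0,0,0,0]'
python3 -c "
from h import *
print(*plan3([.60,-.05,.20],66.5))"
```

```text
clock: 30.5
position: [0.4684, -0.1011, 0.4116]
orientation: [-3.142, -0.002, 1.156]
force: [0.2, 0.2, -0.3]
finger_gap: 1.002
grip_force: 0.0
g [ 0.4686 -0.1008  0.2566] tcp shift [0.1328 0.1331 0.0758] rotvec [-0.     -0.0003 -0.0007] j [-1.21 -0.25  1.2   1.9   0.24  1.34 -0.5 ]
```

```bash
python3 -m creep '[1,0.0266,0.0266,0.0152,0,0,0, 1,0.0266,0.0266,0.0152,0,0,0, 1,0.0266,0.0266,0.0152,0,0,0, 1,0.0266,0.0266,0.0152,0,0,0, 1,0.0266,0.0266,0.0152,0,0,0, 1,-0.0603,0.0119,0.0056,0,0,0, 1,-0.0603,0.0119,0.0056,0,0,0, 1,-0.0603,0.0119,0.0056,0,0,0]'
python3 -m creep '[1,-0.0603,0.0119,0.0056,0,0,0, 1,-0.0603,0.0119,0.0056,0,0,0, 1,-0.0603,0.0119,0.0056,0,0,0, 1,-0.022,-0.0481,0,0,0,0, 1,-0.022,-0.0481,0,0,0,0, 1,-0.022,-0.0481,0,0,0,0, 1,0,0,0,0,0,0, 1,0,0,0,0,0,0]'
python3 -c "
from h import *
print(*plan3([.421,-.3217,.0255],66.5))"
```

```text
clock: 31.5
position: [0.5551, -0.1885, 0.3475]
orientation: [-3.132, -0.001, 1.157]
force: [0.5, -0.5, -1.2]
finger_gap: 1.002
grip_force: 0.0
clock: 32.5
position: [0.407, -0.3234, 0.3357]
orientation: [-3.133, -0.002, 1.158]
force: [0.5, 0.3, 0.2]
finger_gap: 1.002
grip_force: 0.0
g [ 0.4059 -0.3226  0.1807] tcp shift [0.0091 0.018  0.2068] rotvec [-0.0014 -0.0004 -0.0004] j [-0.51  0.27  1.27  1.91 -0.27  1.18  0.45]
```

```bash
python3 -m creep '[1,0.0091,0.018,0.01,-0.0014,-0.0004,0, 1,0,0,0.04,0,0,0, 1,0,0,0.05,0,0,0, 1,0,0,0.045,0,0,0, 1,0,0,0.03,0,0,0, 1,0,0,0,0,0,0, 1,0,0,0,0,0,0, 1,0,0,0,0,0,0]'
python3 - <<'E'
from h import *
print(*plan3([.421,-.3217,.0255],66.5))
c=cam("wrist"); im=c["pixels"]; print(proj(c,[[.421,-.3217,.027]])); np.save("m1.npy",c,allow_pickle=True); cv2.imwrite("pics/m1.png",im[...,::-1])
E
```

```text
clock: 33.5
position: [0.422, -0.3228, 0.205]
orientation: [3.141, 0.001, 1.158]
force: [-0.4, -0.1, -0.3]
finger_gap: 1.002
grip_force: 0.0
g [ 0.422 -0.323  0.05 ] tcp shift [ 0.0009 -0.0019  0.0326] rotvec [ 0.0001  0.0002 -0.0004] j [-0.28  0.48  1.04  2.   -0.51  0.95  0.61]
[[250.9858696  238.69831603]]
```

```bash
python3 -m creep '[1,0.0009,-0.0019,0.02,0,0,0, 1,0,0,0.0126,0,0,0, 1,0,0,0,0,0,0, -1,0,0,0,0,0,0, -1,0,0,0,0,0,0, -1,0,0,0,0,0,0, -1,0,0,0,0,0,0, -1,0,0,0,0,0,0]' 60
python3 -m creep '[-1,0,0,0,0,0,0, -1,0,0,-0.03,0,0,0, -1,0,0,-0.05,0,0,0, -1,0,0,-0.05,0,0,0, -1,0,0,-0.03,0,0,0, -1,0,0,0,0,0,0, -1,0,0,0,0,0,0, -1,0,0,0,0,0,0]'
python3 - <<'E'
from h import *
x=np.array([.9921,-.1253]); y=np.array([.1253,.9921]); n=np.array([.5563,.0284])-.065*x; print(n)
print(*plan3([.52,-.2,.146],66.5)); print(*plan3([*(n-.009*x-.011*y),.146],82.8))
E
```

```text
clock: 34.55
position: [0.4206, -0.3216, 0.1801]
orientation: [-3.141, 0.001, 1.158]
force: [-1.2, 1.2, 5.0]
finger_gap: 0.525
grip_force: 61.9
clock: 35.55
position: [0.4202, -0.321, 0.2985]
orientation: [-3.139, 0.001, 1.158]
force: [-0.3, 0.1, -1.8]
finger_gap: 0.523
grip_force: 61.8
[0.4918135 0.0365445]
g [ 0.4198 -0.321   0.1435] tcp shift [ 0.2012  0.057  -0.0037] rotvec [-0.0004  0.0002 -0.0005] j [-0.43  0.34  1.19  1.93 -0.35  1.11  0.49]
g [ 0.4198 -0.321   0.1435] tcp shift [ 0.4575 -0.1114 -0.0035] rotvec [-0.0005  0.0001 -0.0458] j [-0.43  0.34  1.19  1.93 -0.35  1.11  0.49]
```

```bash
python3 -m creep '[-1,0.0503,0.0142,0,0,0,0, -1,0.0503,0.0142,0,0,0,0, -1,0.0503,0.0142,0,0,0,0, -1,0.0503,0.0144,0,0,0,0, -1,0.0513,-0.0337,0,0,0,0, -1,0.0513,-0.0337,0,0,0,0, -1,0.0513,-0.0337,0,0,0,0, -1,0.0513,-0.0337,0,0,0,0]'
python3 -m creep '[-1,0.0511,-0.0336,0,0,0,0, -1,0,0,0,0,0,-0.0229, -1,0,0,0,0,0,-0.0229, -1,0,0,0,0,0,0, -1,0,0,0,0,0,0, -1,0,0,0,0,0,0, -1,0,0,0,0,0,0, -1,0,0,0,0,0,0]'
python3 - <<'E'
from h import *
x=np.array([.9921,-.1253]); y=np.array([.1253,.9921]); n=np.array([.5563,.0284])-.065*x
print(*plan3([*(n-.009*x-.011*y),.0762],82.8))
c=cam("wrist"); m=c["pixels"].min(2)>215
for b in blobs(c,m,.056,30,3000): print(*b)
E
```

```text
clock: 36.55
position: [0.4888, -0.0173, 0.2986]
orientation: [-3.14, 0.002, 1.158]
force: [0.6, 0.7, -0.2]
finger_gap: 0.522
grip_force: 61.9
clock: 37.55
position: [0.4818, 0.0265, 0.2993]
orientation: [-3.14, 0.001, 1.445]
force: [-0.5, 0.5, -1.7]
finger_gap: 0.524
grip_force: 61.9
g [0.4815 0.0264 0.1443] tcp shift [ 0.0004 -0.0003  0.0907] rotvec [-0.0002  0.0001 -0.    ] j [-1.3   0.15  1.26  2.03 -0.16  1.07 -0.09]
[377. 229.] [570.9  -6.8] [ 8.  55.7] 22.5
[353. 184.] [556.8  30.4] [23.  26.6] 123.8
[306. 174.] [520.5  41.1] [ 7.1 29.2] 85.7
[149. 161.] [411.2  65.6] [10.1 21.5] 172.8
[267. 136.] [496.8  73. ] [ 7.6 31.5] 172.8
[386. 142.] [579.2  58.6] [ 8.2 36.3] 142.6
[441. 137.] [616.3  57.8] [ 7.9 25.1] 52.5
```

```bash
python3 -m creep '[-1,0,0,0.04,0,0,0, -1,0,0,0.03,0,0,0, -1,0,0,0.01,0,0,0, -1,0,0,0.0075,0,0,0, -1,0,0,0.003,0,0,0, -1,0,0,0,0,0,0, -1,0,0,0,0,0,0, -1,0,0,0,0,0,0]'
python3 -m creep '[0.3,0,0,0,0,0,0, 0.3,0,0,0,0,0,0, 0.3,0,0,0,0,0,0, 0.3,0,0,0,0,0,0, 0.3,0,0.005,0,0,0,0, 0.3,0,0.005,0,0,0,0, 0.3,0,0.005,0,0,0,0, 0.3,0,0.002,0,0,0,0]'
python3 -m creep '[0.3,0,0.001,0,0,0,0, 0.3,0,0.001,0,0,0,0, 0.3,0,0.001,0,0,0,0, 0.3,0,0.001,0,0,0,0, 0.3,0,0,0,0,0,0, 0.3,0,0,0,0,0,0, 0.3,0,0,0,0,0,0, 0.3,0,0,0,0,0,0]'
python3 - <<'E'
from h import *
print(*plan3([.4918,.0365,.0762],82.8))
E
```

```text
clock: 38.6
position: [0.4817, 0.0266, 0.2316]
orientation: [-3.141, 0.0, 1.446]
force: [0.2, 0.3, -0.5]
finger_gap: 0.519
grip_force: 61.9
clock: 39.6
position: [0.4946, 0.0248, 0.2313]
orientation: [-3.14, 0.001, 1.445]
force: [-1.7, 0.5, 0.4]
finger_gap: 0.649
grip_force: 0.6
clock: 40.6
position: [0.496, 0.0246, 0.2309]
orientation: [-3.136, 0.0, 1.446]
force: [-9.3, 0.4, 7.0]
finger_gap: 0.652
grip_force: 4.7
g [0.4951 0.0246 0.0759] tcp shift [ 0.0151 -0.0075 -0.0004] rotvec [-0.0009  0.0001  0.0001] j [-1.08  0.35  1.1   2.06 -0.38  0.96  0.09]
```

```bash
python3 -m creep '[0.3,0,-0.0075,0,0,0,0, 0.6,0,0,-0.03,0,0,0, 0,0,0,-0.05,0,0,0, -1,-0.039,0,0,0,0,0, -1,-0.039,0,0,0,0,0, -1,0,0,0,0,0,0, -1,0,0,0.03,0,0,0, -1,0,0,0.03,0,0,0]' 30
python3 -m creep '[-1,0,0,0.015,0,0,0, -1,0,0,0.005,0,0,0, -1,0.008,0,0,0,0,0, -1,0.008,0,0,0,0,0, -1,0.007,0,0,0,0,0, -1,0.005,0,0,0,0,0, -1,0.002,0,0,0,0,0, -1,0.001,0,0,0,0,0]'
python3 -m creep '[-1,0.0008,0,0,0,0,0, -1,0.0008,0,0,0,0,0, -1,0.0008,0,0,0,0,0, -1,0.0008,0,0,0,0,0, -1,0.0008,0,0,0,0,0, -1,0.0008,0,0,0,0,0, -1,0,0,0,0,0,0, -1,0,0,0,0,0,0]'
python3 - <<'E'
from h import *
print(*plan3([.4918,.0365,.0762],82.8))
E
```

```text
clock: 41.6
position: [0.4848, -0.0319, 0.246]
orientation: [-3.142, -0.0, 1.447]
force: [-0.0, 0.7, -0.2]
finger_gap: -0.002
grip_force: 0.0
clock: 42.6
position: [0.4873, -0.0098, 0.2314]
orientation: [-3.14, 0.001, 1.445]
force: [0.4, -1.3, 0.0]
finger_gap: -0.001
grip_force: 0.6
clock: 43.6
position: [0.4876, -0.0069, 0.2314]
orientation: [-3.14, 0.002, 1.445]
force: [-1.2, -5.6, 1.7]
finger_gap: -0.003
grip_force: 2.7
g [ 0.4874 -0.0071  0.0764] tcp shift [ 0.0581 -0.0017  0.0002] rotvec [-0.0002  0.0003 -0.0001] j [-1.05  0.33  1.13  2.08 -0.36  0.95  0.14]
```

```bash
python3 -m creep '[-1,0.0008,0,0,0,0,0, -1,0.0008,0,0,0,0,0, -1,0,0,0,0,0,0, -1,-0.012,0,0,0,0,0, -1,-0.008,0,-0.04,0,0,0, -1,0,0,-0.06,0,0,0, -1,0,0,-0.04,0,0,0, -1,0,0,0,0,0,0]'
python3 chk.py n2 66 46; python3 -c "
from h import *
print(bot.observe()['joints'].round(2)); print(*plan3([.4786,.2672,.2],82.8))"
```

```text
clock: 44.6
position: [0.4869, -0.0198, 0.338]
orientation: [3.14, -0.004, 1.447]
force: [-0.7, -0.3, -0.5]
finger_gap: 0.004
grip_force: 0.0
[0.496 0.048 0.307] [ 0.48632743 -0.0193544   0.33676975]
[-1.3   0.06  1.32  1.98 -0.07  1.14 -0.08]
g [ 0.4863 -0.0189  0.1818] tcp shift [ 0.3779 -0.0574 -0.0233] rotvec [-0.0001 -0.0004  0.0003] j [-1.3   0.06  1.32  1.98 -0.07  1.14 -0.08]
```

View pics/n2.png

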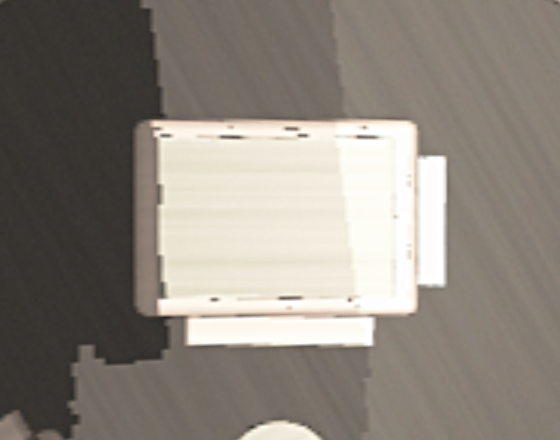

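Medium tin at (275,218), flush to both bars with parallel edges. Next: the handwheel, two turns.

```bash
python3 -m creep '[0,0.054,-0.0082,-0.0033,0,0,0, 0,0.054,-0.0082,-0.0033,0,0,0, 0,0.054,-0.0082,-0.0033,0,0,0, 0,0.054,-0.0082,-0.0033,0,0,0, 0,0.054,-0.0082,-0.0033,0,0,0, 0,0.054,-0.0082,-0.0033,0,0,0, 0,0.0539,-0.0082,-0.0033,0,0,0, 0,0,0,0,0,0,0]'
python3 -c "
from h import *
print(*plan3([.4786,.2672,.105],82.8))"
```

```text
clock: 45.65
position: [0.4778, 0.2704, 0.3516]
orientation: [-3.139, 0.003, 1.451]
force: [-0.8, -0.4, -0.6]
finger_gap: 0.5
grip_force: 0.0
g [0.4773 0.27   0.1966] tcp shift [-0.0037  0.0019  0.1222] rotvec [-0.0004  0.0005  0.0009] j [-1.54  0.28  1.11  1.82 -0.27  1.21 -0.46]
```

```bash
python3 -m creep '[0,-0.0037,0.0019,0.02,0,0,0.0009, 0,0,0,0.05,0,0,0, 0,0,0,0.035,0,0,0, 0,0,0,0.0172,0,0,0, 0,0,0,0,0,0,0, -1,0,0,0,0,0,0, -1,0,0,0,0,0,0, -1,0,0,0,0,0,0]' 40
python3 -m creep '[-1,0,0,0,0,0,0, -1,0,0,0,0,0,0, -1,0,0,0,0,0,0, -1,0,0,0,0,0,0, -1,0,0,0,0,0,0, -1,0,0,0,0,0,0, -1,0,0,0,0,0,0, -1,0,0,0,0,0,0]'
python3 -c "
from h import *
print(*plan3([.4786,.2672,.105],82.8))"
```

```text
clock: 46.65
position: [0.4795, 0.2639, 0.263]
orientation: [-3.138, -0.0, 1.44]
force: [-7.7, -2.5, 8.3]
finger_gap: 0.242
grip_force: 38.9
clock: 47.65
position: [0.4794, 0.2639, 0.263]
orientation: [-3.138, -0.0, 1.44]
force: [-7.7, -1.7, 8.5]
finger_gap: 0.241
grip_force: 38.9
g [0.4789 0.264  0.108 ] tcp shift [ 0.0043 -0.0017  0.004 ] rotvec [-0.0005 -0.     -0.0008] j [-1.43  0.4   1.03  1.92 -0.39  1.05 -0.37]
```

```bash
python3 -m creep '[-1,0.0245,0.0049,0,0,0,0, -1,0.0208,0.0139,0,0,0,0, -1,0.0139,0.0208,0,0,0,0, -1,0.0049,0.0245,0,0,0,0, -1,-0.0049,0.0245,0,0,0,0, -1,-0.0139,0.0208,0,0,0,0, -1,-0.0208,0.0139,0,0,0,0, -1,-0.0245,0.0049,0,0,0,0]'
python3 -m creep '[-1,-0.0245,-0.0049,0,0,0,0, -1,-0.0208,-0.0139,0,0,0,0, -1,-0.0139,-0.0208,0,0,0,0, -1,-0.0049,-0.0245,0,0,0,0, -1,0.0049,-0.0245,0,0,0,0, -1,0.0139,-0.0208,0,0,0,0, -1,0.0208,-0.0139,0,0,0,0, -1,0.0245,-0.0049,0,0,0,0]'
```

```text
clock: 48.65
position: [0.5748, 0.2528, 0.263]
orientation: [-3.138, -0.003, 1.442]
force: [-10.3, 6.9, 7.7]
finger_gap: 0.242
grip_force: 40.0
clock: 49.65
position: [0.4792, 0.2628, 0.263]
orientation: [-3.138, 0.001, 1.439]
force: [0.2, -6.6, 4.4]
finger_gap: 0.246
grip_force: 41.2
```

```bash
python3 -m creep '[-1,0.0245,0.0049,0,0,0,0, -1,0.0208,0.0139,0,0,0,0, -1,0.0139,0.0208,0,0,0,0, -1,0.0049,0.0245,0,0,0,0, -1,-0.0049,0.0245,0,0,0,0, -1,-0.0139,0.0208,0,0,0,0, -1,-0.0208,0.0139,0,0,0,0, -1,-0.0245,0.0049,0,0,0,0]'
python3 -m creep '[-1,-0.0245,-0.0049,0,0,0,0, -1,-0.0208,-0.0139,0,0,0,0, -1,-0.0139,-0.0208,0,0,0,0, -1,-0.0049,-0.0245,0,0,0,0, -1,0.0049,-0.0245,0,0,0,0, -1,0.0139,-0.0208,0,0,0,0, -1,0.0208,-0.0139,0,0,0,0, -1,0.0245,-0.0049,0,0,0,0]'
python3 -m creep '[-1,0,0,0,0,0,0, -1,0,0,0,0,0,0, -1,0,0,0,0,0,0, -1,0,0,0,0,0,0, 0,0,0,0,0,0,0, 0,0,0,0,0,0,0, 0,0,0,0,0,0,0, 0,0,0,0,0,0,0]'
python3 -c "
from h import *
print(*plan3([.4786,.2672,.26],82.8))"
```

```text
clock: 50.65
position: [0.5748, 0.2528, 0.263]
orientation: [-3.139, -0.003, 1.442]
force: [-11.4, 7.5, 8.6]
finger_gap: 0.24
grip_force: 41.7
clock: 51.65
position: [0.4792, 0.2628, 0.263]
orientation: [-3.138, 0.001, 1.439]
force: [0.1, -5.6, 4.5]
finger_gap: 0.247
grip_force: 41.5
clock: 52.65
position: [0.4799, 0.2636, 0.262]
orientation: [-3.14, 0.001, 1.44]
force: [-0.9, 0.3, -0.1]
finger_gap: 0.499
grip_force: 0.0
g [0.4797 0.2635 0.107 ] tcp shift [ 0.0044 -0.0027 -0.204 ] rotvec [-0.0002  0.0001 -0.0009] j [-1.43  0.4   1.03  1.92 -0.39  1.05 -0.37]
```

Run:
```python
from srch import *
q=path(q0,[([.48,.2635,.36],82.5),([.6,0,.36],82.5),([.563,-.412,.34],82.5),([.563,-.412,.18],88.6),([.563,-.412,.3],88.6),([.6,-.1,.3],88),([.49,.026,.3],83),([.49,.026,.23],83),([.49,-.02,.33],83),([.48,.265,.33],83)])
```

```text
[0.48 0.26 0.36] 82 j [-1.52  0.28  1.11  1.79 -0.26  1.23 -0.46] err 0.0
[0.6  0.   0.36] 82 j [-0.9   0.43  1.08  1.67 -0.39  1.28  0.13] err 0.0
[ 0.56 -0.41  0.34] 82 j [-0.07  0.63  0.98  1.45 -0.53  1.34  0.81] err 0.0
[ 0.56 -0.41  0.18] 89 j [-0.03  0.76  0.86  1.61 -0.64  1.08  0.99] err 0.0
[ 0.56 -0.41  0.3 ] 89 j [-0.06  0.65  0.94  1.5  -0.54  1.27  0.92] err 0.0
[ 0.6 -0.1  0.3] 88 j [-0.69  0.49  1.02  1.73 -0.45  1.18  0.43] err 0.0
[0.49 0.03 0.3 ] 83 j [-1.24  0.2   1.23  1.99 -0.22  1.09 -0.04] err 0.0
[0.49 0.03 0.23] 83 j [-1.12  0.33  1.13  2.07 -0.36  0.96  0.08] err 0.0
[ 0.49 -0.02  0.33] 83 j [-1.22  0.16  1.28  1.96 -0.16  1.15  0.01] err 0.0
[0.48 0.26 0.33] 83 j [-1.51  0.32  1.11  1.83 -0.31  1.18 -0.42] err 0.0
```

Joints stay safe on this route.

```bash
python3 -m creep '[0,0,0,-0.065,0,0,0, 0.5,0,0,-0.065,0,0,0, 1,-0.0546,0.0341,0,0,0,0, 1,-0.0546,0.0341,0,0,0,0, 1,-0.0546,0.0341,0,0,0,0, 1,-0.0546,0.0341,0,0,0,0, 1,-0.0546,0.0341,0,0,0,0, 1,-0.0546,0.0341,0,0,0,0]'
python3 -m creep '[1,-0.0688,0.0028,0,0,0,0, 1,-0.0688,0.0028,0,0,0,0, 1,-0.0688,0.0028,0,0,0,0, 1,-0.0688,0.0028,0,0,0,0, 1,-0.0688,0.0028,0,0,0,0, 1,-0.0688,0.0028,0,0,0,0, 1,-0.0688,0.0028,0,0,0,0, 1,-0.0688,0.0028,0,0,0,0]'
python3 -m creep '[1,0,0,0,0,0,-0.016, 1,0,0,0,0,0,0, 1,0,0,0,0,0,0, 1,0,0,0,0,0,0, 1,0,0,0,0,0,0, 1,0,0,0,0,0,0, 1,0,0,0,0,0,0, 1,0,0,0,0,0,0]'
python3 - <<'E'
from h import *
print(*plan3([.5627,-.4116,.0255],88.6))
c=cam("wrist"); im=c["pixels"]; cv2.imwrite("pics/w4.png",im[...,::-1]); np.save("w4.npy",c,allow_pickle=True)
print(proj(c,[[.5627,-.4116,.024]]))
E
```

```text
clock: 53.65
position: [0.6006, -0.0012, 0.3593]
orientation: [-3.14, 0.001, 1.44]
force: [-0.1, 0.1, 0.6]
finger_gap: 1.003
grip_force: 0.0
clock: 54.65
position: [0.5627, -0.4128, 0.3594]
orientation: [-3.14, 0.001, 1.44]
force: [0.7, 0.0, 0.5]
finger_gap: 1.002
grip_force: 0.0
clock: 55.65
position: [0.5628, -0.4113, 0.3597]
orientation: [-3.14, 0.001, 1.54]
force: [-0.4, -0.1, 0.6]
finger_gap: 0.995
grip_force: 0.0
g [ 0.5626 -0.4114  0.2047] tcp shift [-3.000e-04  2.000e-04  2.389e-01] rotvec [-0.0002  0.0001 -0.001 ] j [-0.06  0.62  0.97  1.43 -0.51  1.36  0.89]
[[254.58621681 175.36408004]]
```

View pics/w4.png

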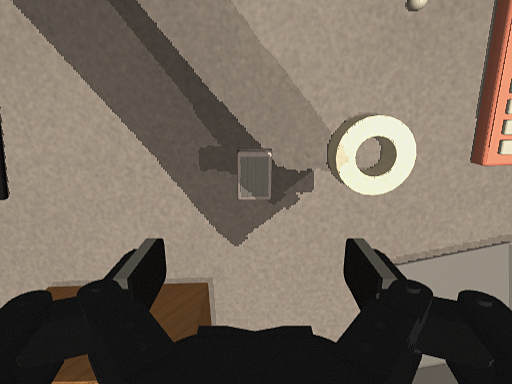

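Small tin at (255,175), as predicted. The label roll's edge is about 75 mm from it, so I'm descending with the fingers only half open.

```bash
python3 -m creep '[0.4,0,0,0.03,0,0,0, 0.4,0,0,0.05,0,0,0, 0.4,0,0,0.05,0,0,0, 0.4,0,0,0.05,0,0,0, 0.4,0,0,0.035,0,0,0, 0.4,0,0,0.015,0,0,0, 0.4,0,0,0.0089,0,0,0, 0.4,0,0,0,0,0,0]' 60
python3 -m creep '[-1,0,0,0,0,0,0, -1,0,0,0,0,0,0, -1,0,0,0,0,0,0, -1,0,0,0,0,0,0, -1,0,0,0,0,0,0, -1,0,0,0,0,0,0, -1,0,0,0,0,0,0, -1,0,0,0,0,0,0]'
python3 -m creep '[-1,0,0,-0.03,0,0,0, -1,0,0,-0.05,0,0,0, -1,0,0,-0.05,0,0,0, -1,0,0,-0.03,0,0,0, -1,0,0,0,0,0,0, -1,0,0,0,0,0,0, -1,0,0,0,0,0,0, -1,0,0,0,0,0,0]'
python3 - <<'E'
from h import *
x=np.array([.9921,-.1253]); y=np.array([.1253,.9921]); n=np.array([.5563,.0284])-.060*x; print(n)
print(*plan3([.60,-.1,.146],88.3)); print(*plan3([*(n-.009*x-.010*y),.146],82.8))
E
```

```text
clock: 56.7
position: [0.5626, -0.4115, 0.1808]
orientation: [-3.14, 0.001, 1.54]
force: [-0.5, 0.2, -0.0]
finger_gap: 0.696
grip_force: 0.0
clock: 57.7
position: [0.5629, -0.4117, 0.1818]
orientation: [3.141, 0.001, 1.54]
force: [-0.0, 0.9, 6.9]
finger_gap: 0.403
grip_force: 61.2
clock: 58.7
position: [0.5626, -0.4111, 0.2995]
orientation: [-3.139, -0.0, 1.54]
force: [0.1, -0.5, -0.2]
finger_gap: 0.404
grip_force: 60.4
[0.496774 0.035918]
g [ 0.5622 -0.4111  0.1445] tcp shift [ 0.4162  0.0372 -0.002 ] rotvec [-0.0004 -0.     -0.0001] j [-0.05  0.66  0.93  1.49 -0.54  1.26  0.92]
g [ 0.5622 -0.4111  0.1445] tcp shift [ 0.581  -0.1191 -0.0016] rotvec [-0.0004  0.      0.0151] j [-0.05  0.66  0.93  1.49 -0.54  1.26  0.92]
```

```bash
python3 -m creep '[-1,0.0595,0.0053,0,0,0,0, -1,0.0595,0.0053,0,0,0,0, -1,0.0595,0.0053,0,0,0,0, -1,0.0595,0.0053,0,0,0,0, -1,0.0595,0.0053,0,0,0,0, -1,0.0595,0.0053,0,0,0,0, -1,0.0592,0.0054,0,0,0,0, -1,0.0412,-0.0391,0,0,0,0]'
python3 -m creep '[-1,0.0412,-0.0391,0,0,0,0, -1,0.0412,-0.0391,0,0,0,0, -1,0.0412,-0.039,0,0,0,0, -1,0,0,0,0,0,0.0151, -1,0,0,0,0,0,0, -1,0,0,0,0,0,0, -1,0,0,0,0,0,0, -1,0,0,0,0,0,0]'
python3 - <<'E'
from h import *
x=np.array([.9921,-.1253]); y=np.array([.1253,.9921]); n=np.array([.5563,.0284])-.060*x
print(*plan3([*(n-.009*x-.010*y),.0775],82.8)); print("short bar expect",n+.030*y)
c=cam("wrist"); m=c["pixels"].min(2)>215
for b in blobs(c,m,.056,30,3000): print(*b)
E
```

```text
clock: 59.7
position: [0.5728, -0.0654, 0.3001]
orientation: [-3.141, 0.002, 1.544]
force: [-0.5, -0.2, -0.2]
finger_gap: 0.404
grip_force: 60.3
clock: 60.7
position: [0.4868, 0.0264, 0.3004]
orientation: [-3.14, 0.001, 1.445]
force: [-0.5, 0.6, -1.0]
finger_gap: 0.404
grip_force: 60.4
g [0.4866 0.0262 0.1454] tcp shift [ 0.0011 -0.0003  0.0905] rotvec [-0.0002  0.0002 -0.0001] j [-1.26  0.17  1.23  2.02 -0.18  1.07 -0.08]
short bar expect [0.500533 0.065681]
[402. 258.] [590.7 -44.2] [48.3 70.6] 23.3
[370. 229.] [571.   -6.4] [ 7.9 45.6] 23.6
[355. 182.] [562.   31.5] [12.4 26.2] 103.8
[143. 161.] [412.1  65. ] [10.2 21.5] 172.8
[267. 147.] [500.4  65.5] [ 7.8 24.7] 174.5
[378. 142.] [579.   58.6] [ 8.  55.6] 143.2
```

```bash
python3 -m creep '[-1,0.001,0,0.04,0,0,0, -1,0,0,0.03,0,0,0, -1,0,0,0.01,0,0,0, -1,0,0,0.007,0,0,0, -1,0,0,0.003,0,0,0, -1,0,0,0,0,0,0, -1,0,0,0,0,0,0, -1,0,0,0,0,0,0]'
python3 -m creep '[0.06,0,0,0,0,0,0, 0.06,0,0,0,0,0,0, 0.06,0,0,0,0,0,0, 0.06,0,0,0,0,0,0, 0.06,0,0.005,0,0,0,0, 0.06,0,0.005,0,0,0,0, 0.06,0,0.005,0,0,0,0, 0.06,0,0.002,0,0,0,0]'
python3 -m creep '[0.06,0,0.001,0,0,0,0, 0.06,0,0.001,0,0,0,0, 0.06,0,0.001,0,0,0,0, 0.06,0,0.0005,0,0,0,0, 0.06,0,0,0,0,0,0, 0.06,0,0,0,0,0,0, 0.06,0,0,0,0,0,0, 0.06,0,0,0,0,0,0]'
python3 - <<'E'
from h import *
print(*plan3([.4968,.0359,.0762],82.8))
E
```

```text
clock: 61.75
position: [0.4868, 0.0278, 0.2331]
orientation: [-3.141, 0.0, 1.446]
force: [-0.0, -0.2, -0.6]
finger_gap: 0.408
grip_force: 60.4
clock: 62.75
position: [0.4996, 0.026, 0.2328]
orientation: [-3.14, 0.001, 1.445]
force: [-0.6, 0.4, -0.1]
finger_gap: 0.533
grip_force: 0.3
clock: 63.75
position: [0.501, 0.0257, 0.2325]
orientation: [-3.137, 0.001, 1.446]
force: [-6.9, -0.4, 4.7]
finger_gap: 0.528
grip_force: 3.5
g [0.5003 0.0257 0.0775] tcp shift [ 0.0128 -0.0072  0.0018] rotvec [-0.0007  0.0001  0.0001] j [-1.07  0.35  1.09  2.05 -0.38  0.96  0.09]
```

```bash
python3 -m creep '[0.06,0,-0.0072,0,0,0,0, 0.4,0,0,-0.03,0,0,0, 0,0,0,-0.05,0,0,0, -1,-0.0335,0,0,0,0,0, -1,-0.0335,0,0,0,0,0, -1,0,0,0,0,0,0, -1,0,0,0.03,0,0,0, -1,0,0,0.03,0,0,0]' 30
python3 -m creep '[-1,0,0,0.015,0,0,0, -1,0,0,0.0065,0,0,0, -1,0.008,0,0,0,0,0, -1,0.007,0,0,0,0,0, -1,0.006,0,0,0,0,0, -1,0.004,0,0,0,0,0, -1,0.002,0,0,0,0,0, -1,0.001,0,0,0,0,0]'
python3 -m creep '[-1,0.0008,0,0,0,0,0, -1,0.0008,0,0,0,0,0, -1,0.0008,0,0,0,0,0, -1,0.0008,0,0,0,0,0, -1,0.0008,0,0,0,0,0, -1,0.0008,0,0,0,0,0, -1,0,0,0,0,0,0, -1,0,0,0,0,0,0]'
python3 - <<'E'
from h import *
print(*plan3([.4968,.0359,.0762],82.8))
E
```

```text
clock: 64.75
position: [0.4907, -0.0224, 0.2474]
orientation: [-3.141, -0.0, 1.447]
force: [0.3, 0.7, -0.1]
finger_gap: -0.001
grip_force: 0.0
clock: 65.75
position: [0.4929, -0.0026, 0.2318]
orientation: [-3.14, 0.001, 1.445]
force: [0.6, -0.4, -0.2]
finger_gap: -0.001
grip_force: 0.3
clock: 66.75
position: [0.4932, -0.0007, 0.2319]
orientation: [-3.141, 0.003, 1.444]
force: [-1.0, -8.7, 2.4]
finger_gap: 0.002
grip_force: 4.5
g [ 0.493  -0.0012  0.0769] tcp shift [ 0.0491 -0.0015  0.0007] rotvec [-0.0002  0.0005 -0.0002] j [-1.05  0.34  1.11  2.07 -0.37  0.95  0.13]
```

Firm stop. Backing off and checking all the nests.

```bash
python3 -m creep '[-1,0,0,0,0,0,0, -1,0,0,0,0,0,0, -1,-0.012,0,0,0,0,0, -1,-0.008,0,-0.04,0,0,0, -1,0,0,-0.06,0,0,0, -1,0,0,-0.04,0,0,0, -1,0,0,0,0,0,0, -1,0,0,0,0,0,0]'
python3 chk.py n3 52 36; python3 -c "
from h import *
print(*plan3([.4786,.2672,.2],82.8))"
```

```text
clock: 67.75
position: [0.4913, -0.0134, 0.3362]
orientation: [-3.139, -0.0, 1.446]
force: [0.4, 0.4, 0.1]
finger_gap: 0.003
grip_force: 0.0
[0.5   0.054 0.305] [ 0.49119844 -0.01356911  0.33593952]
g [ 0.4908 -0.0136  0.1809] tcp shift [ 0.3693 -0.0633 -0.0255] rotvec [-0.0004  0.0001  0.0001] j [-1.27  0.1   1.3   1.97 -0.11  1.15 -0.06]
```

View pics/n3.png

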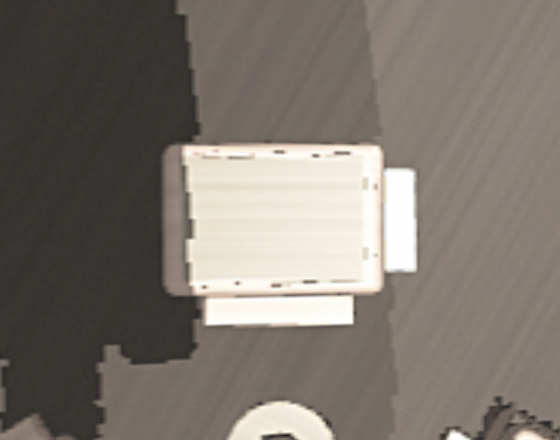

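Small tin at (273,220), flush to both bars. Next I measure the knob's angle against the starting picture before the last two turns.

```bash
python3 -m creep '[0,0.0545,-0.0107,-0.01,0,0,0, 0,0.0545,-0.0107,-0.01,0,0,0, 0,0.0545,-0.0107,-0.01,0,0,0, 0,0.0545,-0.0107,-0.01,0,0,0, 0,0.0545,-0.0107,-0.01,0,0,0, 0,0,0,0,0,0,0, 0,0,0,0,0,0,0, 0,0,0,0,0,0,0]'
cat > knob.py <<'E'
from h import *
def meas(c):
    m=(c["pixels"].min(2)>225).astype(np.uint8); n,l,s,ce=cv2.connectedComponentsWithStats(m); r={}
    for nm,X,z in(("hub",[.526,.261,.08],.08),("knob",[.479,.266,.121],.121)):
        p=proj(c,[X])[0]; i=min((i for i in range(1,n) if s[i][4]>60),key=lambda i:np.hypot(*(ce[i]-p))); r[nm]=cast(c,ce[i],z)[0][:2]; print(nm,s[i][4],r[nm].round(4))
    d=r["knob"]-r["hub"]; print("radius",np.linalg.norm(d).round(4),"knob bearing deg",np.degrees(np.arctan2(d[1],d[0])).round(2))
meas(np.load("k1.npy",allow_pickle=True).item()); meas(cam("wrist"))
print(*plan3([.4788,.2668,.105],82.8))
E
python3 knob.py
```

```text
clock: 68.8
position: [0.4775, 0.1925, 0.3737]
orientation: [-3.14, 0.001, 1.443]
force: [0.0, 0.9, 0.5]
finger_gap: 0.5
grip_force: 0.0
hub 889 [0.5259 0.261 ]
knob 210 [0.4791 0.2658]
radius 0.047 knob bearing deg 174.12
hub 725 [0.5227 0.2614]
knob 240 [0.4797 0.269 ]
radius 0.0436 knob bearing deg 169.9
g [0.4773 0.1926 0.2188] tcp shift [ 0.0984 -0.0106  0.1517] rotvec [-0.0003  0.0002 -0.0002] j [-1.56  0.12  1.19  1.87 -0.12  1.23 -0.46]
```

```bash
python3 -m creep '[0,0.05,-0.0055,0.0217,0,0,0, 0,0.0513,-0.0055,0.02,0,0,0, 0,0,0,0.04,0,0,0, 0,0,0,0.04,0,0,0, 0,0,0,0.02,0,0,0, 0,0,0,0.01,0,0,0, 0,0,0,0,0,0,0, 0,0,0,0,0,0,0]' 40
python3 -c "
from h import *
print(*plan3([.4787,.269,.105],82.8))"
```

```text
clock: 69.85
position: [0.4789, 0.2704, 0.2613]
orientation: [-3.141, -0.0, 1.445]
force: [-0.3, -0.3, 1.2]
finger_gap: 0.496
grip_force: 0.0
g [0.4789 0.2705 0.1063] tcp shift [-0.0019 -0.0001  0.0017] rotvec [-0.0001 -0.0001  0.0001] j [-1.44  0.4   1.02  1.91 -0.4   1.05 -0.37]
```

```bash
python3 -m creep '[-1,-0.001,0,0,0,0,0, -1,0,0,0,0,0,0, -1,0,0,0,0,0,0, -1,0,0,0,0,0,0, -1,0,0,0,0,0,0, -1,-0.0015,0,0,0,0,0, -1,-0.0015,0,0,0,0,0, -1,0,0,0,0,0,0]'
python3 -m creep '[-1,0.0245,0.0049,0,0,0,0, -1,0.0208,0.0139,0,0,0,0, -1,0.0139,0.0208,0,0,0,0, -1,0.0049,0.0245,0,0,0,0, -1,-0.0049,0.0245,0,0,0,0, -1,-0.0139,0.0208,0,0,0,0, -1,-0.0208,0.0139,0,0,0,0, -1,-0.0245,0.0049,0,0,0,0]'
python3 -m creep '[-1,-0.0245,-0.0049,0,0,0,0, -1,-0.0208,-0.0139,0,0,0,0, -1,-0.0139,-0.0208,0,0,0,0, -1,-0.0049,-0.0245,0,0,0,0, -1,0.0049,-0.0245,0,0,0,0, -1,0.0139,-0.0208,0,0,0,0, -1,0.0208,-0.0139,0,0,0,0, -1,0.0245,-0.0049,0,0,0,0]'
```

```text
clock: 70.85
position: [0.479, 0.2683, 0.2613]
orientation: [3.14, -0.002, 1.446]
force: [5.2, 3.8, 2.8]
finger_gap: 0.244
grip_force: 39.6
clock: 71.85
position: [0.5744, 0.2572, 0.2613]
orientation: [3.141, -0.003, 1.447]
force: [-0.7, 5.9, 8.9]
finger_gap: 0.239
grip_force: 40.6
clock: 72.85
position: [0.4787, 0.2666, 0.2613]
orientation: [-3.142, 0.001, 1.444]
force: [11.1, -7.7, 3.6]
finger_gap: 0.245
grip_force: 40.5
```

```bash
python3 -m creep '[-1,0.0245,0.0049,0,0,0,0, -1,0.0208,0.0139,0,0,0,0, -1,0.0139,0.0208,0,0,0,0, -1,0.0049,0.0245,0,0,0,0, -1,-0.0049,0.0245,0,0,0,0, -1,-0.0139,0.0208,0,0,0,0, -1,-0.0208,0.0139,0,0,0,0, -1,-0.0245,0.0049,0,0,0,0]'
python3 -m creep '[-1,-0.0245,-0.0049,0,0,0,0, -1,-0.0208,-0.0139,0,0,0,0, -1,-0.0139,-0.0208,0,0,0,0, -1,-0.0049,-0.0245,0,0,0,0, -1,0.0049,-0.0245,0,0,0,0, -1,0.0139,-0.0208,0,0,0,0, -1,0.0208,-0.0139,0,0,0,0, -1,0.0245,-0.0049,0,0,0,0]'
python3 -m creep '[-1,0,0,0,0,0,0, -1,0,0,0,0,0,0, -1,0,0,0,0,0,0, -1,0,0,0,0,0,0, 0,0,0,0,0,0,0, 0,0,0,0,0,0,0, 0,0,0,0,0,0,0, 0,0,0,0,0,0,0]'
python3 -c "
from h import *
print(*plan3([.4773,.1926,.2188],82.8))"
```

```text
clock: 73.85
position: [0.5744, 0.2572, 0.2613]
orientation: [3.141, -0.003, 1.448]
force: [-1.6, 6.6, 9.5]
finger_gap: 0.248
grip_force: 41.1
clock: 74.85
position: [0.4787, 0.2666, 0.2613]
orientation: [3.142, 0.001, 1.444]
force: [10.8, -7.3, 3.5]
finger_gap: 0.245
grip_force: 40.7
clock: 75.85
position: [0.478, 0.2673, 0.2602]
orientation: [-3.14, 0.001, 1.445]
force: [-0.3, 1.0, -0.9]
finger_gap: 0.501
grip_force: 0.0
g [0.4777 0.2672 0.1052] tcp shift [-0.0991  0.0112 -0.1514] rotvec [-0.0003  0.0001  0.0001] j [-1.43  0.4   1.02  1.92 -0.39  1.04 -0.37]
```

Six turns made. I'm lifting to the viewing pose to measure the knob.

```bash
python3 -m creep '[0,0,0,-0.05,0,0,0, 0,0,0,-0.05,0,0,0, 0,0,0,-0.0514,0,0,0, 0,-0.05,0.0056,0,0,0,0, 0,-0.0491,0.0056,0,0,0,0, 0,0,0,0,0,0,0, 0,0,0,0,0,0,0, 0,0,0,0,0,0,0]'
python3 knob.py
python3 - <<'E'
from h import *
c=cam("wrist"); w=c["pixels"][...,::-1].copy()
t=cam("top")["pixels"][120:250,150:280,::-1]
o=np.zeros((400,800,3),np.uint8); o[:300,:400]=cv2.resize(w,(400,300)); o[:400,400:]=cv2.resize(t,(400,400),interpolation=cv2.INTER_CUBIC); cv2.imwrite("pics/fin.png",o)
E
```

```text
clock: 76.85
position: [0.4772, 0.1936, 0.3739]
orientation: [-3.14, 0.001, 1.447]
force: [0.6, 0.0, 0.1]
finger_gap: 0.5
grip_force: 0.0
hub 889 [0.5259 0.261 ]
knob 210 [0.4791 0.2658]
radius 0.047 knob bearing deg 174.12
hub 957 [0.5257 0.2606]
knob 236 [0.4796 0.2684]
radius 0.0468 knob bearing deg 170.38
g [0.477  0.1933 0.2189] tcp shift [ 0.0974 -0.0099  0.1517] rotvec [-0.0002  0.0002  0.0003] j [-1.58  0.13  1.21  1.87 -0.12  1.23 -0.46]
```

View pics/fin.png

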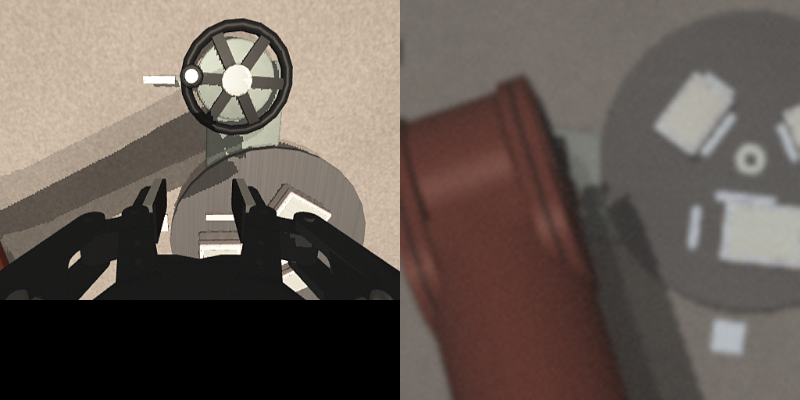

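The top crop shows the large tin, centred near (765,232), knocked about 2 cm off its short bar at (694,228). Its nest is back at the mark, so it can be re-seated there. The small tin at (695,110) still looks flush. The knob is about 3.7° past the start bearing, so I'm first pulling it back about 3 mm.

```bash
python3 -m creep '[0,0.05,-0.005,0.0217,0,0,0, 0,0.0503,-0.0053,0.02,0,0,0, 0,0,0,0.04,0,0,0, 0,0,0,0.04,0,0,0, 0,0,0,0.02,0,0,0, 0,0,0,0.01,0,0,0, 0,0,0,0,0,0,0, 0,0,0,0,0,0,0]' 40
python3 -m creep '[-1,0,0,0,0,0,0, -1,0,0,0,0,0,0, -1,0,0,0,0,0,0, -1,0,0,0,0,0,0, -1,-0.001,0,0,0,0,0, -1,-0.001,0,0,0,0,0, -1,-0.001,0,0,0,0,0, -1,-0.0015,0,0,0,0,0]'
python3 -m creep '[-1,0,0,0,0,0,0, -1,0,0,0,0,0,0, -1,0,0,0,0,0,0, 0,0,0,0,0,0,0, 0,0,0,0,0,0,0, 0,0,0,-0.05,0,0,0, 0,0,0,-0.05,0,0,0, 0,0,0,-0.0517,0,0,0]'
python3 -m creep '[0,-0.05,0.0056,0,0,0,0, 0,-0.0461,0.005,0,0,0,0, 0,0,0,0,0,0,0, 0,0,0,0,0,0,0, 0,0,0,0,0,0,0, 0,0,0,0,0,0,0, 0,0,0,0,0,0,0, 0,0,0,0,0,0,0]'
python3 knob.py
```

```text
clock: 78.0
position: [0.4793, 0.2683, 0.261]
orientation: [-3.141, -0.0, 1.446]
force: [0.9, -0.0, -0.2]
finger_gap: 0.5
grip_force: 0.0
clock: 79.0
position: [0.4789, 0.266, 0.2609]
orientation: [3.142, -0.002, 1.447]
force: [0.7, 5.2, 4.9]
finger_gap: 0.249
grip_force: 39.1
clock: 80.0
position: [0.4785, 0.2644, 0.3746]
orientation: [-3.139, 0.002, 1.445]
force: [0.9, 1.0, -0.1]
finger_gap: 0.502
grip_force: 0.0
clock: 81.0
position: [0.4776, 0.1925, 0.3739]
orientation: [-3.14, 0.001, 1.446]
force: [-0.2, 0.2, 1.0]
finger_gap: 0.502
grip_force: 0.0
hub 889 [0.5259 0.261 ]
knob 210 [0.4791 0.2658]
radius 0.047 knob bearing deg 174.12
hub 943 [0.5256 0.2606]
knob 233 [0.4792 0.2664]
radius 0.0468 knob bearing deg 172.81
g [0.4774 0.1923 0.219 ] tcp shift [ 0.0987 -0.0106  0.1519] rotvec [-0.0002  0.0001  0.0001] j [-1.6   0.13  1.23  1.87 -0.13  1.23 -0.45]
```

The knob is now at 172.8°, the pointer's direction within about 1°. Next I look at the large nest.

```bash
python3 -m creep '[0,-0.0562,0.0075,0.0104,0,0,0, 0,-0.0562,0.0075,0.0104,0,0,0, 0,-0.0562,0.0075,0.0104,0,0,0, 0,-0.0562,0.0075,0.0104,0,0,0, 0,-0.0562,0.0075,0.0104,0,0,0, 0,0,0,0,0,0,0, 0,0,0,0,0,0,0, 0,0,0,0,0,0,0]'
python3 chk.py n4 80 56; python3 -c "
from h import *
print(*plan3([.4869,.0372,.0762],82.8))"
```

```text
clock: 82.05
position: [0.4793, -0.019, 0.3352]
orientation: [-3.14, 0.001, 1.447]
force: [-0.7, -0.0, 0.4]
finger_gap: 0.504
grip_force: 0.0
[0.488 0.048 0.304] [ 0.47924394 -0.01904199  0.33521511]
g [ 0.4791 -0.0191  0.1802] tcp shift [0.0757 0.0011 0.1386] rotvec [-0.0002  0.0001  0.0004] j [-1.36  0.    1.35  2.   -0.    1.14 -0.14]
```

View pics/n4.png

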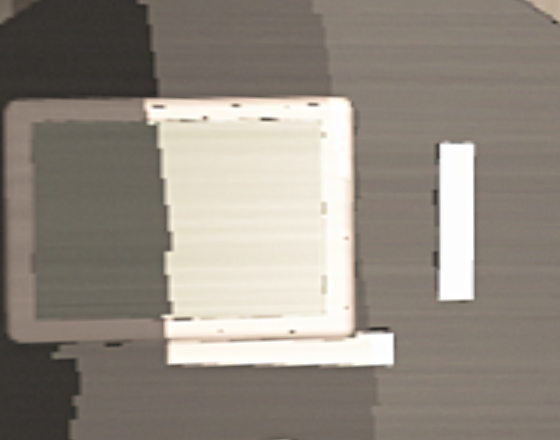

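The large tin slid about 23 mm along its long bar, still flat against it, with its right edge at x≈352 and the short bar at 440. Another push towards the short bar will seat it.

```bash
python3 -m creep '[-1,0,0,0.0373,0,0,0, -1,0,0,0.036,0,0,0, -1,-0.019,0.001,0,0,0,0, -1,-0.019,0,0,0,0,0, -1,0,0,0,0,0,0, -1,0,0,0.03,0,0,0, -1,0,0,0.025,0,0,0, -1,0,0,0.0103,0,0,0]' 30
python3 -c "
from h import *
print(*plan3([.4869,.0372,.0762],82.8))"
```

```text
clock: 83.1
position: [0.4762, -0.0484, 0.2311]
orientation: [-3.14, 0.0, 1.446]
force: [0.7, 0.2, 0.1]
finger_gap: 0.001
grip_force: 0.0
g [ 0.476  -0.0484  0.0761] tcp shift [ 1.151e-01 -0.000e+00 -1.000e-04] rotvec [-0.0002  0.      0.0001] j [-1.01  0.32  1.17  2.1  -0.36  0.94  0.23]
```

```bash
python3 -m creep '[-1,0.008,0,0,0,0,0, -1,0.008,0,0,0,0,0, -1,0.008,0,0,0,0,0, -1,0.008,0,0,0,0,0, -1,0.006,0,0,0,0,0, -1,0.004,0,0,0,0,0, -1,0.002,0,0,0,0,0, -1,0.001,0,0,0,0,0]'
python3 -m creep '[-1,0.0008,0,0,0,0,0, -1,0.0008,0,0,0,0,0, -1,0.0008,0,0,0,0,0, -1,0.0008,0,0,0,0,0, -1,0.0008,0,0,0,0,0, -1,0,0,0,0,0,0, -1,0,0,0,0,0,0, -1,0,0,0,0,0,0]'
```

```text
clock: 84.1
position: [0.4804, -0.0153, 0.2311]
orientation: [-3.14, 0.001, 1.445]
force: [-0.2, -1.5, 2.1]
finger_gap: -0.001
grip_force: 1.2
clock: 85.1
position: [0.4806, -0.013, 0.2311]
orientation: [-3.14, 0.002, 1.445]
force: [-1.0, -5.7, 2.0]
finger_gap: 0.004
grip_force: 3.1
```

```bash
python3 -m creep '[-1,0.0008,0,0,0,0,0, -1,0.0008,0,0,0,0,0, -1,0,0,0,0,0,0, -1,-0.012,0,0,0,0,0, -1,-0.008,0,-0.04,0,0,0, -1,0,0,-0.06,0,0,0, -1,0,0,-0.04,0,0,0, -1,0,0,0,0,0,0]'
cat > edge.py <<'E'
from h import *
import sys
a=np.radians(-7.2)
def side(c,W,L,H,k):
    """measured tin top-face limits in its nest's frame (mm), from contrast along lines; k: number of 120 deg steps of the nest from the mark"""
    b=a+k*2*np.pi/3; X=np.array([np.cos(b),np.sin(b)]); Y=np.array([-X[1],X[0]]); O=np.array([.5563,.0284])-(.042+W/2000)*X
    g=cv2.GaussianBlur(cv2.cvtColor(c["pixels"],cv2.COLOR_RGB2GRAY),(0,0),.7).astype(np.float32); r=[]
    t=np.arange(-9,9,.25)
    for d,ax in((-W/2,0),(-L/2,1)):
        o=[]
        for s in np.linspace(-.3,.3,9)*(L if ax==0 else W):
            uv=np.array([[d+q,s] if ax==0 else [s,d+q] for q in t])/1000
            p=proj(c,np.c_[O+uv[:,:1]*X+uv[:,1:]*Y,np.full(len(t),.05+H/1000)]).astype(np.float32)
            v=cv2.remap(g,p[:,:1],p[:,1:],cv2.INTER_LINEAR)[:,0]; o.append(t[np.argmax(np.abs(np.gradient(v)))])
        r.append((round(float(np.median(o)),2),"slope deg",round(float(np.degrees(np.polyfit(np.linspace(-.3,.3,9)*(L if ax==0 else W),o,1)[0])),1)))
    return r
if __name__=="__main__":
    print("n1 ref",side(np.load("n1.npy",allow_pickle=True).item(),56,80,30,0)); print("n2",side(np.load("n2.npy",allow_pickle=True).item(),46,66,27,0)); print("n3",side(np.load("n3.npy",allow_pickle=True).item(),36,52,24,0))
    c=cam("wrist"); np.save("n5.npy",c,allow_pickle=True); print("now",side(c,56,80,30,0))
    print(*plan3([.547,-.04,.20],82.8))
E
python3 edge.py
```

```text
clock: 86.1
position: [0.4798, -0.026, 0.3377]
orientation: [3.141, -0.006, 1.447]
force: [-0.4, 0.5, -0.1]
finger_gap: -0.001
grip_force: 0.0
n1 ref [(0.0, 'slope deg', -0.3), (3.5, 'slope deg', -10.0)]
n2 [(0.5, 'slope deg', -1.4), (6.0, 'slope deg', 1.2)]
n3 [(0.5, 'slope deg', -0.6), (6.0, 'slope deg', 0.9)]
now [(0.25, 'slope deg', 0.2), (6.0, 'slope deg', 8.1)]
g [ 0.4793 -0.0246  0.1815] tcp shift [-0.0083  0.092  -0.0248] rotvec [-0.0001 -0.0007  0.0004] j [-1.36 -0.    1.35  2.   -0.    1.14 -0.13]
```

Large is flush in x (edge within 0.3 mm of the reference), and the y push stopped at the same place as before. Next I check medium and small from above the disc.

```bash
python3 -m creep '[-1,-0.0043,0.046,-0.0124,0,0,0, -1,-0.004,0.046,-0.0124,0,0,0, -1,0,0.04,0,0,0,0, -1,-0.05,0.03,0,0,0,0, -1,-0.05,0,0,0,0,0, -1,0,0,0,0,0,0, -1,0,0,0,0,0,0, -1,0,0,0,0,0,0]'
python3 - <<'E'
from edge import *
c=cam("wrist"); print((-c["R"].T@c["t"]).round(3)); np.save("n6.npy",c,allow_pickle=True)
C=np.array([.5563,.0284]); im=c["pixels"]; hsv=cv2.cvtColor(im,cv2.COLOR_RGB2HSV)
m=(im.min(2)>170).astype(np.uint8)
for nm,W,L,H,k in(("large",56,80,30,0),("medium",46,66,27,2),("small",36,52,24,1),("medium?",46,66,27,1),("small?",36,52,24,2)):
    b=a+k*2*np.pi/3; X=np.array([np.cos(b),np.sin(b)]); O=C-(.042+W/2000)*X; print(nm,O.round(3),"px",proj(c,[[*O,.05+H/1000]]).round(0)[0],side(c,W,L,H,k))
for z in(.056,.077): print(z,*[f"{q[0]} {q[1]} {q[2]} {q[3]} |" for q in blobs(c,m,z,150,20000)])
print(bot.observe()["joints"].round(2))
E
```

```text
clock: 87.15
position: [0.5788, -0.1187, 0.3529]
orientation: [-3.136, 0.001, 1.444]
force: [0.4, 0.1, 1.2]
finger_gap: 0.0
grip_force: 0.0
[ 0.588 -0.051  0.321]
large [0.487 0.037] px [100.  -3.] [(-9.0, 'slope deg', -16.3), (0.25, 'slope deg', 1.4)]
medium [0.596 0.08 ] px [244. -98.] [(-9.0, 'slope deg', 0.0), (-9.0, 'slope deg', 0.0)]
small [ 0.58  -0.027] px [242.  76.] [(0.0, 'slope deg', 0.3), (1.0, 'slope deg', -0.2)]
medium? [ 0.581 -0.032] px [245.  81.] [(8.0, 'slope deg', -1.2), (8.25, 'slope deg', 2.2)]
small? [0.593 0.076] px [240. -87.] [(-9.0, 'slope deg', 0.0), (-9.0, 'slope deg', 0.0)]
0.056 [ 80. 280.] [ 391.  -195.9] [62.9 65.3] 19.6 | [493. 214.] [ 794.9 -174.8] [12.7 13. ] 89.9 | [495. 196.] [ 794.8 -157. ] [12.7 12.9] 89.7 | [408. 226.] [ 715.8 -179.8] [ 11.5 100.4] 72.5 | [497. 177.] [ 794.8 -139.2] [12.6 13.2] 89.3 | [498. 157.] [ 794.9 -121.4] [12.8 12.9] 91.2 | [238.  75.] [574.5 -24.3] [43.4 61.2] 22.5 | [30. 25.] [416.3  34.5] [ 9.7 24.4] 82.9 | [205.  12.] [556.2  23.3] [20.4 26.9] 172.7 | [157.  23.] [517.3  22.1] [ 8.1 32.9] 82.7 | [104.  28.] [474.5  23.4] [41.2 59.7] 172.7 |
0.077 [ 80. 280.] [ 406.6 -184.5] [57.9 60.1] 19.6 | [493. 214.] [ 778.5 -165. ] [11.7 12. ] 89.9 | [495. 196.] [ 778.4 -148.6] [11.7 11.9] 89.7 | [408. 226.] [ 705.7 -169.6] [10.6 92.5] 72.5 | [497. 177.] [ 778.5 -132.3] [11.6 12.1] 89.3 | [498. 157.] [ 778.5 -115.9] [11.7 11.9] 91.2 | [238.  75.] [575.5 -26.4] [40.  56.4] 22.5 | [30. 25.] [429.9  27.7] [ 9.  22.5] 82.9 | [205.  12.] [558.7  17.4] [18.8 24.8] 172.7 | [157.  23.] [522.9  16.3] [ 7.5 30.3] 82.7 | [104.  28.] [483.5  17.5] [37.9 55. ] 172.7 |
[-0.76  0.44  1.14  1.72 -0.41  1.26  0.36]
```

Small is flush (0.0 and 1.0 mm, under 0.3° off), and large in y is 0.25 mm. One shift along to check medium.

```bash
python3 -m creep '[-1,0.06,0,0,0,0,0, -1,0.06,0,0,0,0,0, -1,0.05,0,0,0,0,0, -1,0,0,0,0,0,0, -1,0,0,0,0,0,0, -1,0,0,0,0,0,0, -1,0,0,0,0,0,0, -1,0,0,0,0,0,0]'
python3 - <<'E'
from edge import *
c=cam("wrist")
for nm,W,L,H,k in(("medium",46,66,27,2),("small",36,52,24,1),("large",56,80,30,0)): print(nm,side(c,W,L,H,k))
m=(c["pixels"].min(2)>215)
for b in blobs(c,m,.056,100,20000): print(*b)
E
```

```text
clock: 88.2
position: [0.5948, 0.0059, 0.3537]
orientation: [-3.137, 0.001, 1.441]
force: [-0.8, -0.7, 0.4]
finger_gap: -0.004
grip_force: 0.0
medium [(0.25, 'slope deg', 0.0), (1.25, 'slope deg', 0.6)]
small [(-2.5, 'slope deg', 5.8), (0.0, 'slope deg', -8.1)]
large [(1.25, 'slope deg', 0.4), (1.25, 'slope deg', -0.7)]
[405. 292.] [ 731.1 -126.1] [ 8.8 19.4] 70.4
[491. 267.] [ 814.7 -107.9] [11.6 11.8] 93.7
[117. 130.] [479.2  65.3] [20.8 57.8] 172.6
[230. 128.] [579.2  57.9] [ 6.9 45.7] 142.6
[127. 115.] [492.8  80.7] [ 6.7 38.6] 172.6
[284. 122.] [625.9  56.8] [ 6.1 32.1] 52.7
[243.  99.] [595.4  81.2] [47.3 68.6] 142.7
```

All three tins are flush, and the bars are back at their starting angles (142.6° / 172.6°). Handing in.

```bash
python3 -c "
from rig import bot
print(bot.finish_job())"
```

```text
the job is handed in; nothing more can be done
None
```

I handed the job in at about 88 s: all three tins, loaded in order, measure flush in their nests to about 1 mm, and the handwheel is six clockwise turns from the start to within about 1°; the large tin was found knocked about 23 mm along its long bar and was pushed back flush at the mark, and I eased the handwheel back about 3° after it overran.

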